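# Hang the hooked caddy on the rescue tray's stowage rail

### The arm

A 6-joint arm with a two-finger parallel gripper is mounted at the origin on the work surface. World frame = base frame: x ahead of the robot, y to its left, z up, the work surface at z = 0. Lengths are in mm, angles in rad, forces in N, time in s.
With the tool pointing down it reaches from about 350 to 775 mm from the base axis. Payload 7.3 kg.
Tool frame: the origin (TCP) lies on the centre line of the jaws, within the pads' length; the fingertips stand 22 mm ahead of it and the grasp point (between the pads) lies 3 mm ahead of it; x points along the fingers, z is the direction in which the jaws open and shut, and the axes are right-handed (so a half turn about x gives the same grasp; the last joint's range is limited). The gripper opens to 92 mm and grips with 3 to 60 N. Pads are 19 mm wide; open, the fingers measure 130 mm over their backs; the gripper's body (75 mm by 190 mm) begins 47 mm behind the grasp point.
Start: joints at [1.086, 0.342, 1.524, -0, 1.275, -0.146], TCP at [174.472, 495.179, 248.741] pointing down, gripper open.
Joint ranges: [-2.53, 2.53], [-0.77, 2.02], [0.04, 2.7], [-1, 4.14], [0.28, 2.66], [-3.11, 3.11]. Speed limits (rad/s): [2.57, 2.57, 3.14, 3.14, 3.14, 3.14].

### API

Orientations are given as [roll, pitch, yaw] about the fixed x, y, z axes, in that order (R = Rz(yaw) Ry(pitch) Rx(roll)).
In Python, from plant import readout, imaging, bot gives the robot as it stands.
- The arm moves only by the tool arm_command, never from a script. Its argument "plan" is a list of rows, each an object of numbers: "tx", "ty", "tz": the shift along the tool's x, y, z in cm; "wx", "wy", "wz": the turn, a rotation vector about the tool's x, y, z in rad; "jaw": the opening, from -1 (shut) to 1 (fully open). In form: [{"tx": .., "ty": .., "tz": .., "wx": .., "wy": .., "wz": .., "jaw": ..}, ...]. A call has 1 to 20 rows; each row shifts and turns the commanded pose from where the row before left it, along the tool's axes as they then stand; what a row does not reach is not made up. A row lasts 1/10 s, in which the tool goes at most 50 mm and 8.59 degrees, less where a joint would pass 70% of its speed; a pose out of reach is approached as far as the arm can. A call with a gripper value outside its range is refused whole. The fingers move at their own pace and stop on an object; the grip force is fixed at half the most. Time passes only in rows, so rows that do not move let the fingers close. It gives the time, the measured TCP pose, the force and the opening at its end, in the units of the state.
- readout.get_obs(): the state, without advancing time (a new reading comes with each control period).
- imaging.capture(name): name is "scene" or "side" or "wrist"; returns the picture (400x640x3 uint8, blue, green, red); there is no depth.
- imaging.get_calibration(name): a dict with "fx", "fy", "cx", "cy" (pixels), "position" and "rotation" of the camera in the world; the wrist camera has in their place "mount" (4x4, takes a point from camera to tool coordinates, whose origin is the TCP and whose axes are the tool frame's). Camera axes: x right, y up, looking along -z (the intrinsics and any distortion apply to the point x, -y, -z); pixel columns grow to the right and rows downward; lengths in mm; the calibration is good to about 2 mm. A picture is of the moment at which its call begins: read the wrist's pose just before it. get_calibration takes no time and is no camera call.
- bot.close_job(): hands the job in, once; it reports no verdict.
The state is a dict: "time": time; "joint_positions": joint angles; "dq": joint speeds; "tau": joint torques, N m; "tool_pos": TCP position; "tcp_rot": TCP orientation; "contact_force": force on the tool from outside, world axes, zero at the start; "moment": the same for the moment, N m; "grip_width": finger opening in mm.
Only numpy, scipy, OpenCV 4.12 (cv2) and the standard library are available. Lean on these libraries where they do the work, as an engineer would, in place of code of your own. Each camera call takes 0.05 s, during which the arm holds its last target.

### The job

Pick up the hooked steel caddy from the tray and hang it on the stowage rail: in the rail's open stretch lift its hook over the raised anti-jump lip and lower it gently until it is fully seated, then slide it along the rail, still seated, under the keeper until it is against the end stop, and let go. The rail is clamped in slotted holes and may sit a little nearer, farther, higher or lower than it seems, so feel for it with a light touch and never force the caddy or bump the gripper hard against the rail. Leave the other kit on the tray where it is.

Things in the scene. Friction and masses are not known exactly. Their poses are not given: they have to be found in the camera images.
- caddy: Loose steel caddy, 0.3-0.55 kg, starts upright on the tray. Origin: on its underside, under the middle of its back plate; +x is the hook side, z up. Back plate 5 mm thick (x -2.5 to 2.5), 60 mm wide (y), z 0 to 101. An open bin 60 wide, 30 high juts out to x = -52.5. Overall height 160 mm.
- caddy_tab (a point): Grip point on the caddy's tab, the upright plate above the hook: 8 mm thick in the caddy's x (x -8 to 0), 30 mm wide in y, caddy z 101 to 160 mm. This point: caddy (-4, 0, 143). Gripped across the 8 mm within its top 20 mm, the fingers stay clear above the keeper.
- caddy_hook (a point): Middle of the inside top of the hook, caddy (9, 0, 95) mm. The hook is 40 mm wide (y): a bridge (z 95 to 101) from the back plate to a tongue 5 mm thick (x 15.5 to 20.5) that hangs down to z = 73. The opening between back plate and tongue is 13 mm wide and 22 mm deep.
- stand: Fixed dark steel stand of the rail; origin on its underside, on the mat; x away from the robot across the rail, y along it to the left, z up. It carries the rail, an upward-open aluminium channel 260 mm long (y -130 to 130). The robot-side wall is a plate 8 mm thick, z 60 to 160; its top edge is the anti-jump lip. Slot behind: 30 wide, floor z 116, back wall to z 136 (rail z nominal).
- lip_mid (a point): Stand (0, 0, 160) mm: NOMINAL lip top, mid-length, robot-side face. The rail is clamped in slotted holes: all of it (lip, slot, keeper) truly lies up to 14 mm to either side of nominal along the stand's x and up to 4 mm higher or lower; no pose shows this. Ordinary pushes do not move it. Seated: bridge on the lip, caddy origin 95 mm below lip top, hook to +x, 5 mm play in x.
- keeper_home (a point): Stand (0, -105, 160) mm: the caddy origin's y when home, its tongue against the end stop (inner face y = -125). The keeper roofs the slot here, y -130 to -80, underside z 175, top z 179, from 8 mm behind the face. So lower the hook with the caddy origin at y -55 to 100; the +y end is closed (y = 125) up to lip height. Hanging free, the caddy leans up to 4 degrees.
- ram_tube: Bystander: upright steel ram extension, 44 mm diameter, 80 mm high, origin at the centre of its underside. Leave it alone.
- step_chock: Bystander: yellow stepped plastic chock, 100 by 45 mm, 45 mm high, origin at the centre of its underside, long along x. Leave it alone.
- coupler: Bystander: brass coupler standing upright, 48 mm diameter, 60 mm high, origin at the centre of its underside. Leave it alone.

How it is judged (in metres and radians):
On the way:
1. the hook is over the lip and fully seated on it in the open stretch of the rail, not yet under the keeper (z of caddy in the frame of stand between 0.0575 and 0.0725 m and x of caddy in the frame of stand between -0.027 and 0.024 m and y of caddy in the frame of stand between -0.085 and 0.115 m and angle between caddy's own z axis and vertical below 0.15 rad and contact force between caddy and stand above 0.3 N), for 0.2 s.
At the end, for the whole second after the job is handed in: The caddy hangs at rest and released on the rail, bridge on the lip (height within 3.5 mm of seated, wherever the rail's clamps have put the lip), tongue behind the lip, upright within 0.15 rad and square to the rail within 0.15 rad, with its tongue within 4 mm of the end stop under the keeper (z of caddy in the frame of stand between 0.0575 and 0.0725 m and x of caddy in the frame of stand between -0.027 and 0.024 m and y of caddy in the frame of stand between -0.109 and -0.101 m and angle between caddy's own z axis and vertical below 0.15 rad and angle between the x axis of caddy and the x axis of stand, either way round below 0.15 rad and contact force between caddy and stand above 0.5 N and linear speed of caddy below 0.02 m/s); the robot touches nothing.
It fails at once if the caddy is pressed or knocked against the rail or its stand with more than 35 N (contact force between caddy and stand above 35 N).
It fails at once if the gripper or arm bumps the rail or its stand with more than 15 N (contact force between any of the fingers, the arm and stand above 15 N).
It fails at once if a bystander is moved by more than 15 mm (distance of any of ram_tube, step_chock, coupler from where it was at the start of the episode above 0.015 m).
It also fails if it takes over 70 s, if anything falls off the work surface, if the arm or the gripper's body presses on something with over 40 N, if the wrist force passes 120 N, or if a joint passes its speed limit or range.

## Working session

There is one attempt and no reset: what is moved stays moved. The work goes in short steps, Python scripts to look and compute and a tool call to move; the robot and the scene stay as the last step left them, time stands still between calls to the robot, and variables do not carry over. Pictures are saved under pics/ and viewed, and the job is handed in when it is done.

Besides the shell and the picture viewer there is one more tool, called after "Emit:" as a command line: name --argument value ..., lists and objects as JSON in quotes. arm_command: Moves the arm, as the interface text tells. Its arguments: {"type":"object","properties":{"plan":{"type":"array"}},"required":["plan"]}

```bash
mkdir -p pics; ls; python3 - <<'E'
from plant import readout, imaging, bot
import cv2
print(readout.get_obs())
for n in("scene","side","wrist"):
    print(n,imaging.get_calibration(n))
    cv2.imwrite(f"pics/{n}0.png",imaging.capture(n))
E
```

```text
pics
{'time': 0.0, 'joint_positions': array([ 1.08597610e+00,  3.42722550e-01,  1.52506406e+00,  1.08373075e-05,
        1.27543507e+00, -1.45978775e-01]), 'dq': array([ 0.00051749, -0.00027235, -0.00129704, -0.00065147,  0.00030342,
        0.00015919]), 'tau': array([-3.04554296e-04, -4.31236446e+01, -2.44223696e+01,  7.18862540e-02,
        5.56028215e-02, -1.12452753e-04]), 'tool_pos': array([174.2818969 , 494.79850702, 248.02863075]), 'tcp_rot': array([ 2.9892526 ,  1.56916726, -2.061981  ]), 'contact_force': array([ 0.06395295, -0.80694872,  0.45506069]), 'moment': array([-0.01592709, -0.02122933, -0.0435864 ]), 'grip_width': 92.26540545082162}
scene {'fx': 520.5472731046154, 'fy': 520.5472731046154, 'cx': 324.97928652219406, 'cy': 202.26576985319392, 'position': array([1330.01079949, -791.48644767,  891.95385101]), 'rotation': array([ 0.96606867, -0.01972906,  0.77131886])}
side {'fx': 464.6103489367255, 'fy': 464.6103489367255, 'cx': 313.57914404371087, 'cy': 193.5141897047367, 'position': array([ 384.08136523, -569.28972933,  862.68569855]), 'rotation': array([ 0.70819036, -0.00983873, -0.28796842])}
wrist {'fx': 329.86082301054836, 'fy': 329.86082301054836, 'cx': 319.8285773445561, 'cy': 201.7480546983514, 'mount': array([[-6.02714452e-04,  2.97058209e-01, -9.54859182e-01,
        -1.35382622e+02],
       [ 1.53375632e-04,  9.54859371e-01,  2.97058172e-01,
         8.08320384e+01],
       [ 9.99999807e-01,  3.25891222e-05, -6.21069034e-04,
         8.89752051e-01],
       [ 0.00000000e+00,  0.00000000e+00,  0.00000000e+00,
         1.00000000e+00]])}
```

View pics/scene0.png

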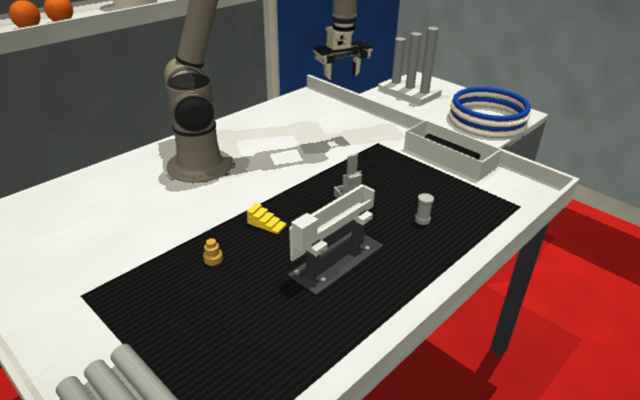

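View pics/side0.png

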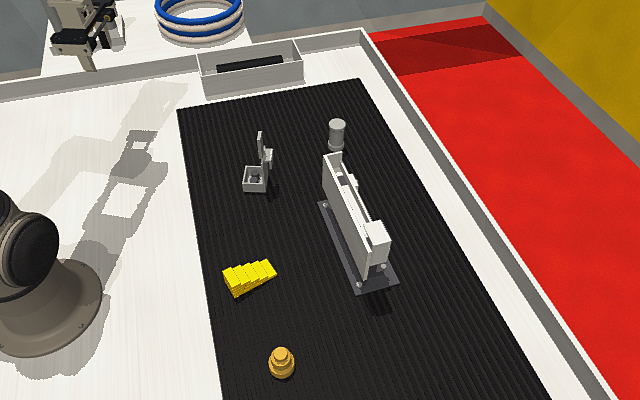

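View pics/wrist0.png

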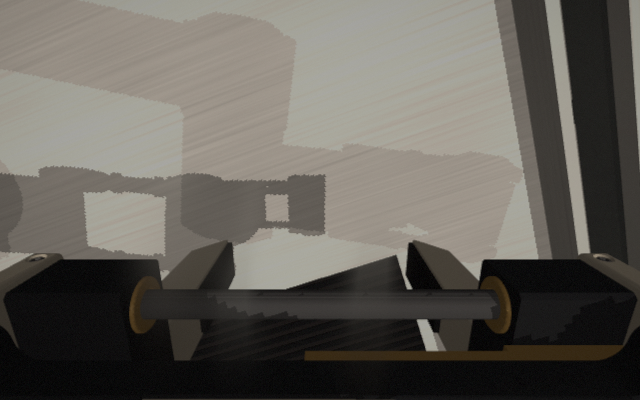

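The scene view shows the caddy at about (348,180), the rail at (330,225), the coupler at (212,252), the chock at (265,217) and the ram at (424,208). In the side view the caddy is at (257,165) and the rail at (350,220). I'll zoom in on both.

```bash
cat > h.py <<'E'
import numpy as np, cv2
from scipy.spatial.transform import Rotation as R
from plant import readout, imaging, bot
def cam(n,obs=None):
    c=imaging.get_calibration(n)
    K=(c['fx'],c['fy'],c['cx'],c['cy'])
    if n=='wrist':
        o=obs; T=np.eye(4);T[:3,:3]=R.from_euler('xyz',o['tcp_rot']).as_matrix();T[:3,3]=o['tool_pos']
        M=T@c['mount']; return K,M[:3,3],M[:3,:3]
    r=np.array(c['rotation'])
    return K,np.array(c['position']),R.from_euler('xyz',r).as_matrix()
def ray(C,u,v):
    (fx,fy,cx,cy),p,Q=C
    d=Q@np.array([(u-cx)/fx,-(v-cy)/fy,-1.]); return p,d/np.linalg.norm(d)
def onz(C,u,v,z):
    p,d=ray(C,u,v); return p+d*(z-p[2])/d[2]
def tri(C1,uv1,C2,uv2):
    p,d=ray(C1,*uv1);q,e=ray(C2,*uv2)
    A=np.stack([d,-e],1);s=np.linalg.lstsq(A,q-p,rcond=None)[0]
    a=p+d*s[0];b=q+e*s[1]; return (a+b)/2,np.linalg.norm(a-b)
def proj(C,P):
    (fx,fy,cx,cy),p,Q=C
    c=Q.T@(np.array(P)-p); return np.array([cx+fx*c[0]/-c[2],cy-fy*c[1]/-c[2]])
E
python3 - <<'E'
from h import *
S=cv2.imread('pics/scene0.png');D=cv2.imread('pics/side0.png')
cs,cd=cam('scene'),cam('side')
print('base',proj(cs,[0,0,0]),proj(cd,[0,0,0]),'tcp',proj(cs,[174,495,249]),proj(cd,[174,495,249]))
cv2.imwrite('pics/s_c.png',cv2.resize(S[140:300,270:400],None,fx=4,fy=4,interpolation=cv2.INTER_NEAREST)[:600])
cv2.imwrite('pics/s_c.png',cv2.resize(S[145:295,270:400],None,fx=4,fy=4,interpolation=cv2.INTER_NEAREST))
cv2.imwrite('pics/d_c.png',cv2.resize(D[110:300,230:410],None,fx=3,fy=3,interpolation=cv2.INTER_NEAREST))
E
```

```text
base [198.93585162 165.40839678] [ 46.13935847 305.76456105] tcp [341.06117239  70.48630011] [95.77681979 50.86515235]
```

View pics/s_c.png

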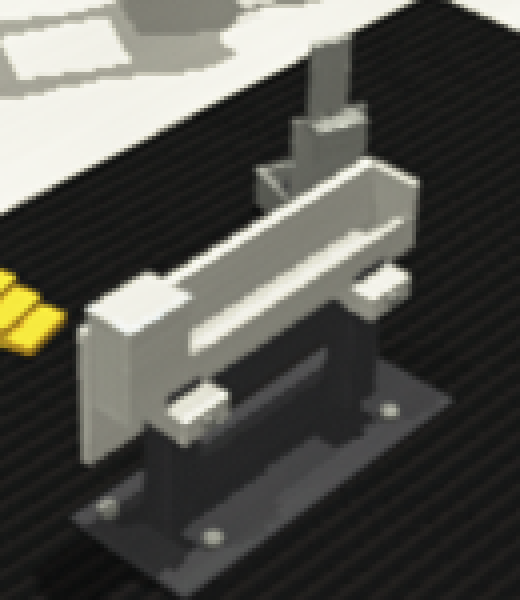

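View pics/d_c.png

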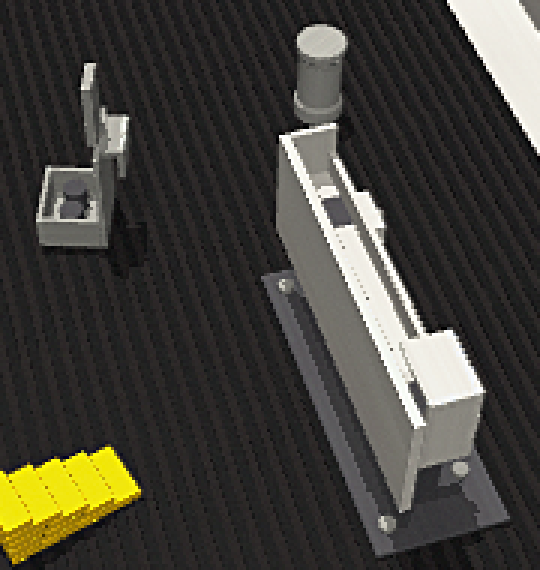

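```bash
python3 - <<'E'
from h import *
cs,cd=cam('scene'),cam('side')
s=lambda x,y:(270+x/4-.5,145+y/4-.5); d=lambda x,y:(230+x/3-.5,110+y/3-.5)
for n,a,b in [('tabtop mid',s(331,38),d(90,65)),('lip far end',s(366,160),d(282,137)),('lip near end',s(82,325),d(414,428)),('lip near bottom',s(84,462),d(403,508)),
  ('hook bridge L(near)',s(312,130),d(127,120))]:
    print(n,tri(cs,a,cd,b))
for n,a in [('bp1',(72,518)),('bp2',(185,597)),('bp3',(452,400))]: print(n,onz(cs,*s(*a),6))
for n,a in [('bp1',(262,275)),('bp2',(378,555)),('bp3',(508,518))]: print(n,onz(cd,*d(*a),6))
for n,a in [('bin corner nearleft',(38,245)),('bin corner nearright',(108,246))]: print(n,onz(cd,*d(*a),0))
for n,a in [('rim nl',(40,221)),('rim nr',(98,221)),('rim fl',(46,168))]: print(n,onz(cd,*d(*a),30))
E
```

```text
tabtop mid (array([495.0127618 , 201.33261751, 169.01357276]), np.float64(6.255810606270665))
lip far end (array([612.24389281, 102.01445466, 161.6662197 ]), np.float64(0.07173425244068266))
lip near end (array([ 615.31288491, -153.4706784 ,  162.52058529]), np.float64(3.966391015655406))
lip near bottom (array([ 618.00917405, -154.11887738,   63.13505025]), np.float64(1.5179029033471378))
hook bridge L(near) (array([514.06357272, 171.32809106, 122.77815265]), np.float64(24.99468594243296))
bp1 [ 602.75777325 -152.35105445    6.        ]
bp2 [ 701.02357607 -151.05174592    6.        ]
bp3 [695.81928924 107.81180154   6.        ]
bp1 [601.17342364 106.51667172   6.        ]
bp2 [ 605.73181144 -153.08608872    6.        ]
bp3 [ 702.58305629 -151.40804738    6.        ]
bin corner nearleft [435.98639349 192.25499555   0.        ]
bin corner nearright [490.6396668  175.44768278   0.        ]
rim nl [440.49370052 190.3814386   30.        ]
rim nr [485.05085788 177.60954987  30.        ]
rim fl [456.38588782 247.07628797  30.        ]
```

```bash
cat >> h.py <<'E'
def pose(o=None):
    o=o or readout.get_obs(); return o['tool_pos'],R.from_euler('xyz',o['tcp_rot']).as_matrix()
def delta(target,Rt=None):
    "total shift in current tool axes (cm) and rotvec in tool axes"
    p,Q=pose(); t=Q.T@(np.array(target)-p)/10
    w=R.from_matrix(Q.T@Rt).as_rotvec() if Rt is not None else None
    return np.round(t,2),None if w is None else np.round(w,3)
def down(yaw): # tool z along (cos,sin)
    z=np.array([np.cos(yaw),np.sin(yaw),0]);x=np.array([0,0,-1.]);return np.stack([x,np.cross(z,x),z],1)
E
python3 - <<'E'
from h import *
p,Q=pose();print(p,Q.round(3),readout.get_obs()['joint_positions'])
y=np.arctan2(Q[1,2],Q[0,2]);print('toolz yaw',y)
for yy in(-.28,np.pi-.28):
    print(delta([495.5,205,260],down(yy)))
E
```

```text
[174.32866667 494.91657756 248.19992959] [[-0.001 -0.943  0.332]
 [-0.001  0.332  0.943]
 [-1.     0.    -0.001]] [ 1.08599959e+00  3.42576880e-01  1.52478985e+00  1.59619242e-05
  1.27540837e+00 -1.45996703e-01]
toolz yaw 1.2319917496724189
(array([ -1.17, -39.93, -16.67]), array([ 1.512e+00, -1.000e-03,  1.000e-03]))
(array([ -1.17, -39.93, -16.67]), array([-1.63e+00, -1.00e-03, -1.00e-03]))
```

Emit:
arm_command --plan '[{"tx": -0.4, "ty": -3.63, "tz": -1.52}, {"tx": -0.4, "ty": -3.63, "tz": -1.52}, {"tx": -0.4, "ty": -3.63, "tz": -1.52}, {"tx": -0.4, "ty": -3.63, "tz": -1.52}, {"tx": -0.4, "ty": -3.63, "tz": -1.52}, {"tx": -0.4, "ty": -3.63, "tz": -1.52}, {"tx": -0.4, "ty": -3.63, "tz": -1.52}, {"tx": -0.4, "ty": -3.63, "tz": -1.52}, {"tx": -0.4, "ty": -3.63, "tz": -1.52}, {"tx": -0.4, "ty": -3.63, "tz": -1.52}, {"ty": -3.63, "tz": -1.52}, {"wx": 0.14}, {"wx": 0.14}, {"wx": 0.14}, {"wx": 0.14}, {"wx": 0.14}, {"wx": 0.14}, {"wx": 0.14}, {"wx": 0.14}, {"wx": 0.14}]'

```text
invalid input at $.plan[0]: expected keys tx, ty, tz, wx, wy, wz, jaw
```

Emit:
arm_command --plan '[{"wx": 0.125}, {"wx": 0.125}, {}, {}]'

```text
invalid input at $.plan[0]: expected keys tx, ty, tz, wx, wy, wz, jaw
```

```bash
python3 - <<'E'
from h import *
o=readout.get_obs();print(o)
cv2.imwrite('pics/w1.png',imaging.capture('wrist'));np.save('o1.npy',o)
E
```

```text
{'time': 0.15, 'joint_positions': array([ 1.08599959e+00,  3.42576880e-01,  1.52478985e+00,  1.59619242e-05,
        1.27540837e+00, -1.45996703e-01]), 'dq': array([-0.00028377, -0.00266692, -0.00163233, -0.00135805, -0.00144673,
       -0.00085615]), 'tau': array([ 8.38082924e-04, -4.31468046e+01, -2.44355983e+01,  7.18829781e-02,
        5.37202600e-02, -1.02565600e-04]), 'tool_pos': array([174.32866667, 494.91657756, 248.19992959]), 'tcp_rot': array([ 2.98268692,  1.56961378, -2.06850674]), 'contact_force': array([-0.49890416,  0.11383885,  0.4407552 ]), 'moment': array([-0.02798613,  0.01479669, -0.03872435]), 'grip_width': 92.10620017688767}
```

View pics/w1.png

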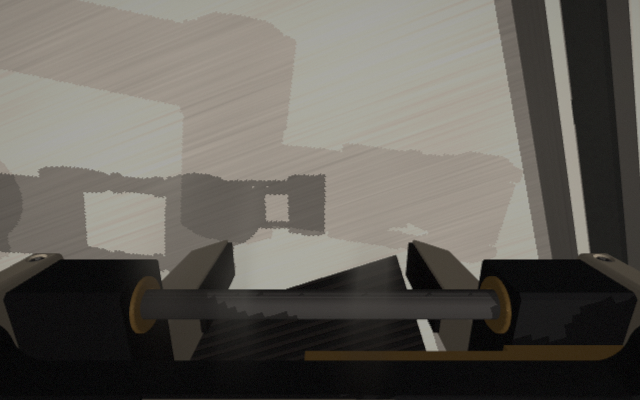

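Both moves were refused because every row needs all seven keys, so the arm hasn't moved and the picture shows the same view as before. I'll send them again in full.

Emit:
arm_command --plan '[{"tx": -0.4, "ty": -3.63, "tz": -1.52, "wx": 0, "wy": 0, "wz": 0, "jaw": 1}, {"tx": -0.4, "ty": -3.63, "tz": -1.52, "wx": 0, "wy": 0, "wz": 0, "jaw": 1}, {"tx": -0.4, "ty": -3.63, "tz": -1.52, "wx": 0, "wy": 0, "wz": 0, "jaw": 1}, {"tx": -0.4, "ty": -3.63, "tz": -1.52, "wx": 0, "wy": 0, "wz": 0, "jaw": 1}, {"tx": -0.4, "ty": -3.63, "tz": -1.52, "wx": 0, "wy": 0, "wz": 0, "jaw": 1}, {"tx": -0.4, "ty": -3.63, "tz": -1.52, "wx": 0, "wy": 0, "wz": 0, "jaw": 1}, {"tx": -0.4, "ty": -3.63, "tz": -1.52, "wx": 0, "wy": 0, "wz": 0, "jaw": 1}, {"tx": -0.4, "ty": -3.63, "tz": -1.52, "wx": 0, "wy": 0, "wz": 0, "jaw": 1}, {"tx": -0.4, "ty": -3.63, "tz": -1.52, "wx": 0, "wy": 0, "wz": 0, "jaw": 1}, {"tx": -0.4, "ty": -3.63, "tz": -1.52, "wx": 0, "wy": 0, "wz": 0, "jaw": 1}, {"tx": 0, "ty": -3.63, "tz": -1.52, "wx": 0, "wy": 0, "wz": 0, "jaw": 1}, {"tx": 0, "ty": 0, "tz": 0, "wx": 0.14, "wy": 0, "wz": 0, "jaw": 1}, {"tx": 0, "ty": 0, "tz": 0, "wx": 0.14, "wy": 0, "wz": 0, "jaw": 1}, {"tx": 0, "ty": 0, "tz": 0, "wx": 0.14, "wy": 0, "wz": 0, "jaw": 1}, {"tx": 0, "ty": 0, "tz": 0, "wx": 0.14, "wy": 0, "wz": 0, "jaw": 1}, {"tx": 0, "ty": 0, "tz": 0, "wx": 0.14, "wy": 0, "wz": 0, "jaw": 1}, {"tx": 0, "ty": 0, "tz": 0, "wx": 0.14, "wy": 0, "wz": 0, "jaw": 1}, {"tx": 0, "ty": 0, "tz": 0, "wx": 0.14, "wy": 0, "wz": 0, "jaw": 1}, {"tx": 0, "ty": 0, "tz": 0, "wx": 0.14, "wy": 0, "wz": 0, "jaw": 1}, {"tx": 0, "ty": 0, "tz": 0, "wx": 0.14, "wy": 0, "wz": 0, "jaw": 1}]'

```text
time: 2.2
tool_pos: [495.4, 204.7, 288.5]
tcp_rot: [-2.991, 1.57, -3.024]
contact_force: [-0.2, -0.5, 0.5]
grip_width: 91.7
```

Emit:
arm_command --plan '[{"tx": 0, "ty": 0, "tz": 0, "wx": 0.125, "wy": 0, "wz": 0, "jaw": 1}, {"tx": 0, "ty": 0, "tz": 0, "wx": 0.125, "wy": 0, "wz": 0, "jaw": 1}, {"tx": 0, "ty": 0, "tz": 0, "wx": 0, "wy": 0, "wz": 0, "jaw": 1}, {"tx": 0, "ty": 0, "tz": 0, "wx": 0, "wy": 0, "wz": 0, "jaw": 1}]'

```text
time: 2.6
tool_pos: [495.4, 204.7, 288.6]
tcp_rot: [-2.804, 1.571, -3.078]
contact_force: [1.3, 0.2, 0.2]
grip_width: 91.6
```

```bash
python3 - <<'E'
from h import *
o=readout.get_obs();print(o)
cv2.imwrite('pics/w2.png',imaging.capture('wrist'));np.save('o2.npy',o)
print(pose(o)[1].round(4))
E
```

```text
{'time': 2.6, 'joint_positions': array([2.48842529e-01, 3.34877294e-01, 1.42309058e+00, 5.52308785e-05,
       1.38391366e+00, 5.23485693e-01]), 'dq': array([ 0.00073235, -0.00069886, -0.00093321, -0.00042737,  0.00155009,
        0.00168644]), 'tau': array([-5.15772903e-03, -4.38199604e+01, -2.55330849e+01,  8.74560722e-02,
       -9.29876987e-03,  1.55433454e-01]), 'tool_pos': array([495.4328274 , 204.73874191, 288.5758826 ]), 'tcp_rot': array([-2.80379209,  1.57050239, -3.07844552]), 'contact_force': array([1.26115235, 0.20787415, 0.19332297]), 'moment': array([-0.1158524 ,  0.04405604, -0.00947541]), 'grip_width': 91.60391015645399}
[[-3.000e-04  2.712e-01  9.625e-01]
 [-0.000e+00  9.625e-01 -2.712e-01]
 [-1.000e+00 -1.000e-04 -3.000e-04]]
```

View pics/w2.png

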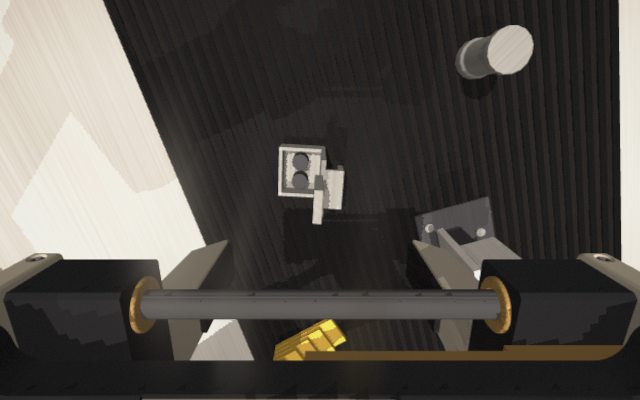

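The wrist view shows the bin at (302,170), squared up with the image, so the yaw is about right. The tab is at (318,205), the hook bridge at (335,188) and the rail's far end at (465,240). I'll zoom in.

```bash
python3 - <<'E'
from h import *
W=cv2.imread('pics/w2.png')
cv2.imwrite('pics/w2c.png',cv2.resize(W[135:235,265:365],None,fx=6,fy=6,interpolation=cv2.INTER_NEAREST))
E
```

```text
(no output)
```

View pics/w2c.png

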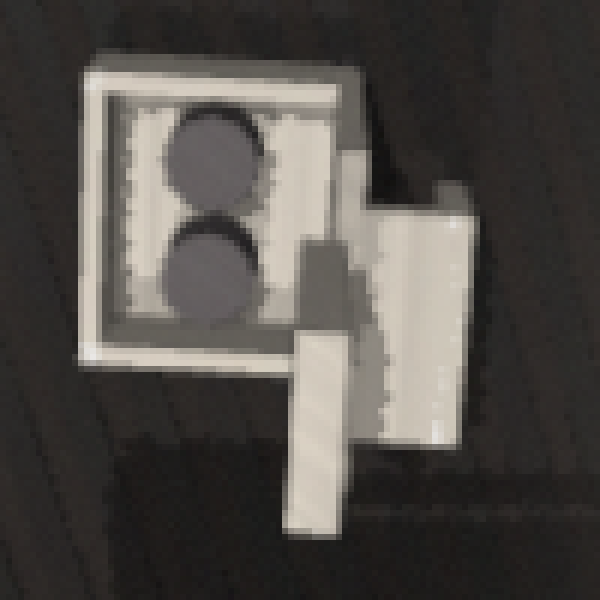

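```bash
python3 - <<'E'
from h import *
o=np.load('o2.npy',allow_pickle=True).item();cw=cam('wrist',o);cs,cd=cam('scene'),cam('side')
w=lambda x,y:(265+x/6-.5,135+y/6-.5)
s=lambda x,y:(270+x/4-.5,145+y/4-.5); d=lambda x,y:(230+x/3-.5,110+y/3-.5)
print('tabtop w/s',tri(cw,w(317,433),cs,s(331,38)));print('tab w/d',tri(cw,w(317,433),cd,d(90,65)))
P=[onz(cw,*w(*a),160) for a in[(295,332),(350,332),(283,534),(341,534)]]
print(np.round(P,1),np.mean(P,0))
v=(P[0]+P[1]-P[2]-P[3]);print('yaw',np.arctan2(-v[0],v[1]))
B=[onz(cw,*w(*a),101) for a in[(472,215),(460,445)]];v=B[0]-B[1];print(np.round(B,1),'yaw',np.arctan2(-v[0],v[1]))
B=[onz(cw,*w(*a),30) for a in[(85,72),(80,362)]];v=B[0]-B[1];print(np.round(B,1),'yaw',np.arctan2(-v[0],v[1]))
E
```

```text
tabtop w/s (array([492.35808428, 202.13571202, 164.60632066]), np.float64(0.20242027330641868))
tab w/d (array([494.26883424, 204.00792466, 171.02672514]), np.float64(2.421452997814337))
[[493.1 215.7 160. ]
 [500.4 213.6 160. ]
 [483.2 187.5 160. ]
 [491.1 185.2 160. ]] [491.94884233 200.51587838 160.        ]
yaw -0.32606190994427037
[[521.4 211.9 101. ]
 [509.3 173.5 101. ]] yaw -0.3047111664486265
[[455.5 244.9  30. ]
 [436.2 188.2  30. ]] yaw -0.3289279019015166
```

```bash
python3 - <<'E'
from h import *
print(delta([492,201.2,150],down(-.32)))
E
```

```text
(array([13.86, -0.44, -0.23]), array([ 0.045, -0.   ,  0.   ]))
```

Emit:
arm_command --plan '[{"tx": 0, "ty": -0.44, "tz": -0.23, "wx": 0, "wy": 0, "wz": 0, "jaw": 0.3}, {"tx": 2, "ty": 0, "tz": 0, "wx": 0.045, "wy": 0, "wz": 0, "jaw": 0.0}, {"tx": 3, "ty": 0, "tz": 0, "wx": 0, "wy": 0, "wz": 0, "jaw": 0}, {"tx": 3, "ty": 0, "tz": 0, "wx": 0, "wy": 0, "wz": 0, "jaw": -0.2}, {"tx": 2.5, "ty": 0, "tz": 0, "wx": 0, "wy": 0, "wz": 0, "jaw": -0.4}, {"tx": 2, "ty": 0, "tz": 0, "wx": 0, "wy": 0, "wz": 0, "jaw": -0.4}, {"tx": 1.36, "ty": 0, "tz": 0, "wx": 0, "wy": 0, "wz": 0, "jaw": -0.4}, {"tx": 0, "ty": 0, "tz": 0, "wx": 0, "wy": 0, "wz": 0, "jaw": -0.4}, {"tx": 0, "ty": 0, "tz": 0, "wx": 0, "wy": 0, "wz": 0, "jaw": -0.4}]'

```text
time: 3.55
tool_pos: [492.2, 201.1, 150.5]
tcp_rot: [0.9, 1.571, 0.578]
contact_force: [1.3, 0.6, 0.9]
grip_width: 28.2
```

```bash
python3 - <<'E'
from h import *
o=readout.get_obs();print(o['tool_pos'],o['contact_force'],o['grip_width'],o['joint_positions'])
W=imaging.capture('wrist');np.save('o3.npy',o);cv2.imwrite('pics/w3.png',W)
D=imaging.capture('side')
cv2.imwrite('pics/d3c.png',cv2.resize(D[60:210,200:360],None,fx=4,fy=4,interpolation=cv2.INTER_NEAREST))
E
```

```text
[492.1558657  201.09428277 150.5301178 ] [1.2755888  0.57651219 0.87737235] 28.180017480289322 [2.43663550e-01 4.53123747e-01 1.64564863e+00 6.55788618e-05
 1.04265725e+00 5.66004501e-01]
```

View pics/w3.png

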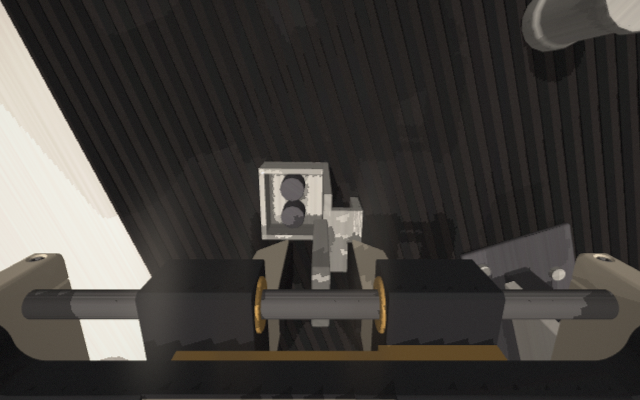

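View pics/d3c.png

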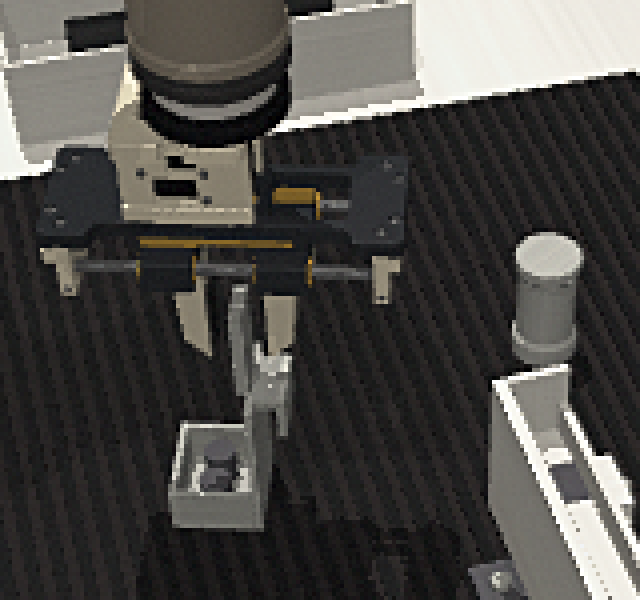

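The tab runs down the centre at column 320, between the two fingers, and the bin edges look square. I'll close the jaws now.

Emit:
arm_command --plan '[{"tx": 0, "ty": 0, "tz": 0, "wx": 0, "wy": 0, "wz": 0, "jaw": -0.6}, {"tx": 0, "ty": 0, "tz": 0, "wx": 0, "wy": 0, "wz": 0, "jaw": -0.75}, {"tx": 0, "ty": 0, "tz": 0, "wx": 0, "wy": 0, "wz": 0, "jaw": -1}, {"tx": 0, "ty": 0, "tz": 0, "wx": 0, "wy": 0, "wz": 0, "jaw": -1}, {"tx": 0, "ty": 0, "tz": 0, "wx": 0, "wy": 0, "wz": 0, "jaw": -1}, {"tx": 0, "ty": 0, "tz": 0, "wx": 0, "wy": 0, "wz": 0, "jaw": -1}]'

```text
time: 4.25
tool_pos: [492.3, 201.3, 150.5]
tcp_rot: [0.731, 1.57, 0.408]
contact_force: [-1.0, 0.7, 4.1]
grip_width: 8.2
```

Emit:
arm_command --plan '[{"tx": -0.5, "ty": 0, "tz": 0, "wx": 0, "wy": 0, "wz": 0, "jaw": -1}, {"tx": -1, "ty": 0, "tz": 0, "wx": 0, "wy": 0, "wz": 0, "jaw": -1}, {"tx": -1.5, "ty": 0, "tz": 0, "wx": 0, "wy": 0, "wz": 0, "jaw": -1}, {"tx": -2, "ty": 0, "tz": 0, "wx": 0, "wy": 0, "wz": 0, "jaw": -1}, {"tx": -2, "ty": 0, "tz": 0, "wx": -0.05, "wy": 0, "wz": 0, "jaw": -1}, {"tx": -2, "ty": 0, "tz": 0, "wx": -0.05, "wy": 0, "wz": 0, "jaw": -1}, {"tx": -1.5, "ty": 0, "tz": 0, "wx": -0.06, "wy": 0, "wz": 0, "jaw": -1}, {"tx": -0.5, "ty": 0, "tz": 0, "wx": -0.06, "wy": 0, "wz": 0, "jaw": -1}, {"tx": 0, "ty": 0, "tz": 0, "wx": -0.06, "wy": 0, "wz": 0, "jaw": -1}, {"tx": 0, "ty": 0, "tz": 0, "wx": -0.055, "wy": 0, "wz": 0, "jaw": -1}, {"tx": 0, "ty": 0, "tz": 0, "wx": 0, "wy": 0, "wz": 0, "jaw": -1}, {"tx": 0, "ty": 0, "tz": 0, "wx": 0, "wy": 0, "wz": 0, "jaw": -1}]'

```text
time: 5.45
tool_pos: [492.0, 201.1, 260.3]
tcp_rot: [2.964, 1.571, 2.975]
contact_force: [-0.1, -0.2, -3.4]
grip_width: 7.8
```

```bash
python3 - <<'E'
from h import *
o=readout.get_obs();p,Q=pose(o);print(p,Q.round(3),o['contact_force'],o['moment'],o['grip_width'])
W=imaging.capture('wrist');np.save('o4.npy',o);cv2.imwrite('pics/w4.png',W)
cv2.imwrite('pics/d4.png',imaging.capture('side'))
E
```

```text
[491.96347952 201.14054896 260.29438089] [[-0.    -0.011  1.   ]
 [ 0.     1.     0.011]
 [-1.     0.    -0.   ]] [-0.0733821  -0.20474825 -3.35194185] [-0.08819943  0.01090621  0.01485655] 7.8252100061913
```

View pics/w4.png

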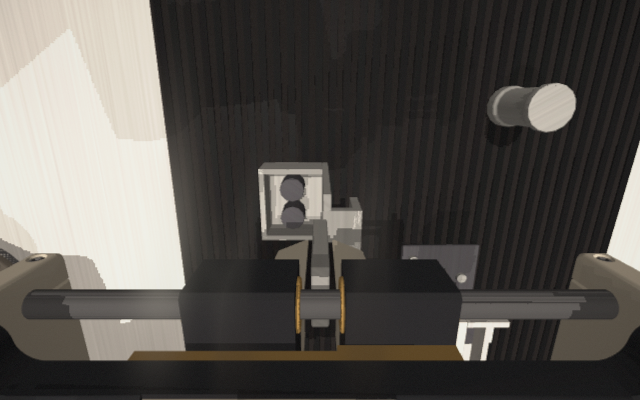

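View pics/d4.png

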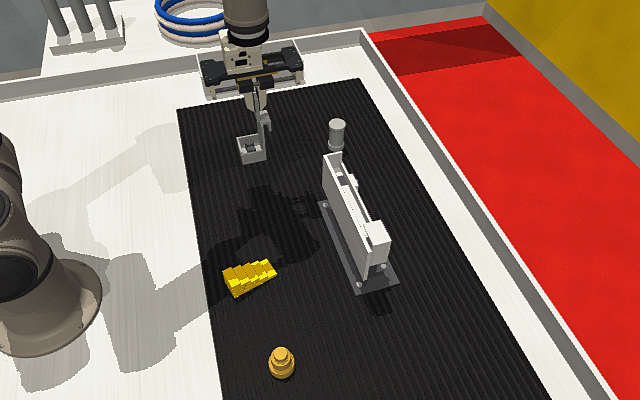

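```bash
python3 - <<'E'
from h import *
print(delta([570,-45,262],down(.013)))
E
```

```text
(array([ -0.19, -24.7 ,   7.53]), array([-0.002, -0.   , -0.   ]))
```

Emit:
arm_command --plan '[{"tx": -0.2, "ty": -0.8, "tz": 0.2, "wx": 0, "wy": 0, "wz": 0, "jaw": -1}, {"tx": 0, "ty": -1.6, "tz": 0.5, "wx": 0, "wy": 0, "wz": 0, "jaw": -1}, {"tx": 0, "ty": -2.4, "tz": 0.8, "wx": 0, "wy": 0, "wz": 0, "jaw": -1}, {"tx": 0, "ty": -3, "tz": 0.9, "wx": 0, "wy": 0, "wz": 0, "jaw": -1}, {"tx": 0, "ty": -3, "tz": 0.9, "wx": 0, "wy": 0, "wz": 0, "jaw": -1}, {"tx": 0, "ty": -3, "tz": 0.9, "wx": 0, "wy": 0, "wz": 0, "jaw": -1}, {"tx": 0, "ty": -3, "tz": 0.9, "wx": 0, "wy": 0, "wz": 0, "jaw": -1}, {"tx": 0, "ty": -3, "tz": 0.9, "wx": 0, "wy": 0, "wz": 0, "jaw": -1}, {"tx": 0, "ty": -2.4, "tz": 0.8, "wx": 0, "wy": 0, "wz": 0, "jaw": -1}, {"tx": 0, "ty": -1.5, "tz": 0.5, "wx": 0, "wy": 0, "wz": 0, "jaw": -1}, {"tx": 0, "ty": -0.8, "tz": 0.2, "wx": 0, "wy": 0, "wz": 0, "jaw": -1}, {"tx": 0, "ty": -0.2, "tz": 0.03, "wx": 0, "wy": 0, "wz": 0, "jaw": -1}, {"tx": 0, "ty": 0, "tz": 0, "wx": 0, "wy": 0, "wz": 0, "jaw": -1}, {"tx": 0, "ty": 0, "tz": 0, "wx": 0, "wy": 0, "wz": 0, "jaw": -1}]'

```text
time: 6.95
tool_pos: [570.1, -43.9, 262.2]
tcp_rot: [1.85, 1.57, 1.863]
contact_force: [-0.6, 0.3, -2.5]
grip_width: 7.9
```

```bash
python3 - <<'E'
from h import *
o=readout.get_obs();p,Q=pose(o);print(p,o['contact_force'],o['moment'],o['grip_width'])
W=imaging.capture('wrist');np.save('o5.npy',o);cv2.imwrite('pics/w5.png',W)
D=imaging.capture('side');S=imaging.capture('scene');cv2.imwrite('pics/d5.png',D);cv2.imwrite('pics/s5.png',S)
cv2.imwrite('pics/d5c.png',cv2.resize(D[130:290,270:410],None,fx=3.75,fy=3.75,interpolation=cv2.INTER_NEAREST))
cv2.imwrite('pics/s5c.png',cv2.resize(S[115:265,260:400],None,fx=4,fy=4,interpolation=cv2.INTER_NEAREST))
E
```

```text
[570.09425729 -43.89511635 262.19503425] [-0.64526187  0.2573558  -2.51908716] [-0.17257621  0.03332239  0.03169864] 7.931463369348881
```

View pics/w5.png

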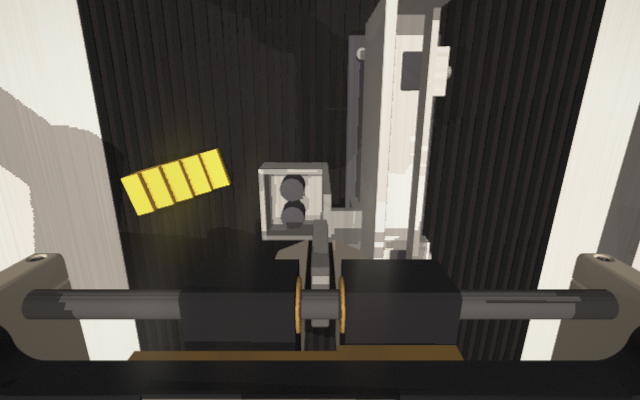

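View pics/d5c.png

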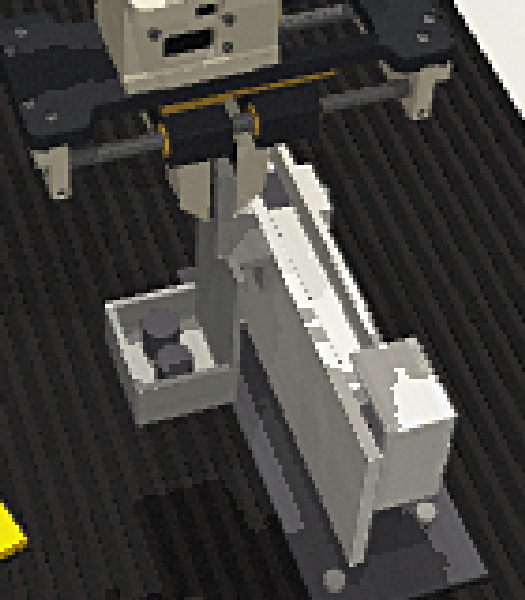

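View pics/s5c.png

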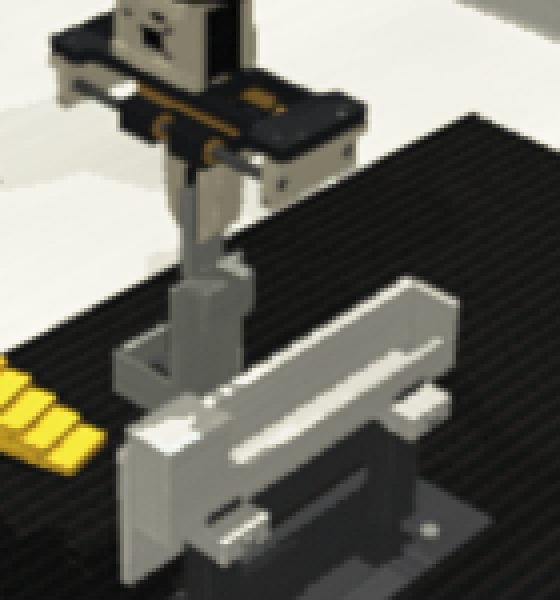

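```bash
python3 - <<'E'
from h import *
W=cv2.imread('pics/w5.png')
cv2.imwrite('pics/w5c.png',cv2.resize(W[140:260,300:450],None,fx=5,fy=5,interpolation=cv2.INTER_NEAREST))
g=cv2.cvtColor(W,cv2.COLOR_BGR2GRAY)
for r in(20,60,100,140,180,200): print(r,list(g[r,355:445:1]))
E
```

```text
20 [np.uint8(41), np.uint8(39), np.uint8(40), np.uint8(38), np.uint8(31), np.uint8(36), np.uint8(38), np.uint8(39), np.uint8(39), np.uint8(39), np.uint8(38), np.uint8(40), np.uint8(49), np.uint8(78), np.uint8(92), np.uint8(94), np.uint8(95), np.uint8(95), np.uint8(95), np.uint8(97), np.uint8(95), np.uint8(95), np.uint8(95), np.uint8(97), np.uint8(97), np.uint8(94), np.uint8(95), np.uint8(92), np.uint8(91), np.uint8(100), np.uint8(180), np.uint8(225), np.uint8(232), np.uint8(232), np.uint8(232), np.uint8(232), np.uint8(231), np.uint8(231), np.uint8(231), np.uint8(230), np.uint8(231), np.uint8(201), np.uint8(155), np.uint8(144), np.uint8(142), np.uint8(140), np.uint8(139), np.uint8(141), np.uint8(143), np.uint8(142), np.uint8(144), np.uint8(144), np.uint8(145), np.uint8(146), np.uint8(145), np.uint8(142), np.uint8(141), np.uint8(140), np.uint8(140), np.uint8(140), np.uint8(141), np.uint8(142), np.uint8(142), np.uint8(143), np.uint8(143), np.uint8(142), np.uint8(145), np.uint8(143), np.uint8(143), np.uint8(114), np.uint8(89), np.uint8(83), np.uint8(83), np.uint8(82), np.uint8(82), np.ui
[... 6092 characters left out ...]
(237), np.uint8(237), np.uint8(238), np.uint8(237), np.uint8(237), np.uint8(238), np.uint8(239), np.uint8(238), np.uint8(238), np.uint8(237), np.uint8(236), np.uint8(238), np.uint8(238), np.uint8(238), np.uint8(171), np.uint8(98), np.uint8(94), np.uint8(95), np.uint8(95), np.uint8(94), np.uint8(123), np.uint8(220), np.uint8(238), np.uint8(239), np.uint8(238), np.uint8(238), np.uint8(227), np.uint8(151), np.uint8(90), np.uint8(64), np.uint8(33), np.uint8(29), np.uint8(32), np.uint8(32), np.uint8(30), np.uint8(33), np.uint8(30), np.uint8(40), np.uint8(41), np.uint8(41), np.uint8(39), np.uint8(41), np.uint8(29), np.uint8(29), np.uint8(31), np.uint8(31), np.uint8(31), np.uint8(32), np.uint8(31)]
```

View pics/w5c.png

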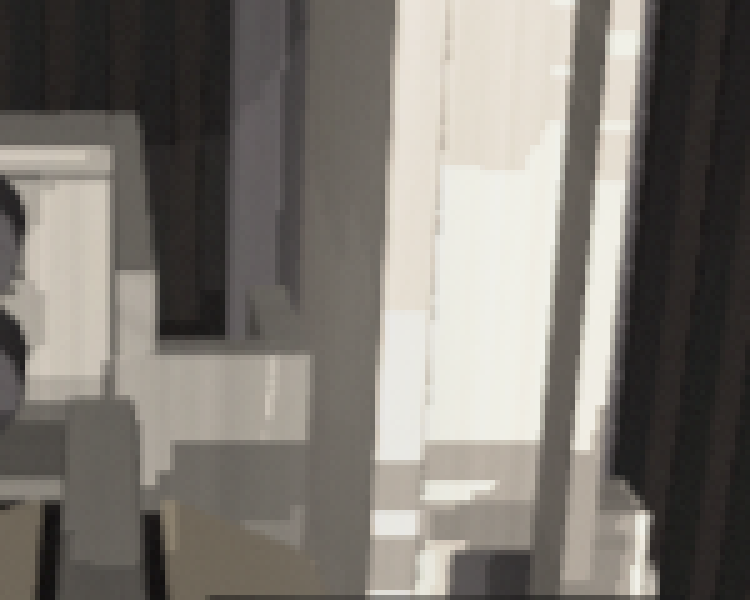

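```bash
python3 - <<'E'
from h import *
o=np.load('o5.npy',allow_pickle=True).item();cw=cam('wrist',o);cs,cd=cam('scene'),cam('side')
for r,a,b in((20,384.8,396.2),(100,380.8,391.5),(180,377,387.3),(200,375.9,385.7)):
    print(onz(cw,a,r,161),onz(cw,b,r,161)[0])
# bridge top corner outer tongue edge in wrist, px
print('bridge +x +y corner, z=101+112', onz(cw,300+311/5-.5,140+352/5-.5,213))
# far lip corner in side/scene from first pictures, wrist edge line intersect height
s=lambda x,y:(270+x/4-.5,145+y/4-.5); d=lambda x,y:(230+x/3-.5,110+y/3-.5)
P=tri(cs,s(366,160),cd,d(282,137))[0];print(P)
E
```

```text
[610.25004908  86.85003836 161.        ] 617.5573653226211
[611.02400064  37.83906318 161.        ] 618.3544804858885
[612.059466   -18.41231312 161.        ] 619.6372254881514
[612.23025361 -33.79991121 161.        ] 619.5758483083463
bridge +x +y corner, z=101+112 [594.84630142 -24.28264285 213.        ]
[612.24389281 102.01445466 161.6662197 ]
```

Emit:
arm_command --plan '[{"tx": 0, "ty": 0, "tz": 0.4, "wx": -0.005, "wy": 0, "wz": 0, "jaw": -1}, {"tx": 0, "ty": 0, "tz": 0.8, "wx": 0, "wy": 0, "wz": 0, "jaw": -1}, {"tx": 0, "ty": 0, "tz": 0.9, "wx": 0, "wy": 0, "wz": 0, "jaw": -1}, {"tx": 0, "ty": 0, "tz": 0.7, "wx": 0, "wy": 0, "wz": 0, "jaw": -1}, {"tx": 0, "ty": 0, "tz": 0.4, "wx": 0, "wy": 0, "wz": 0, "jaw": -1}, {"tx": 0, "ty": 0, "tz": 0.13, "wx": 0, "wy": 0, "wz": 0, "jaw": -1}, {"tx": 0.2, "ty": 0, "tz": 0, "wx": 0, "wy": 0, "wz": 0, "jaw": -1}, {"tx": 0.4, "ty": 0, "tz": 0, "wx": 0, "wy": 0, "wz": 0, "jaw": -1}, {"tx": 0.5, "ty": 0, "tz": 0, "wx": 0, "wy": 0, "wz": 0, "jaw": -1}, {"tx": 0.3, "ty": 0, "tz": 0, "wx": 0, "wy": 0, "wz": 0, "jaw": -1}, {"tx": 0.1, "ty": 0, "tz": 0, "wx": 0, "wy": 0, "wz": 0, "jaw": -1}, {"tx": 0, "ty": 0, "tz": 0, "wx": 0, "wy": 0, "wz": 0, "jaw": -1}, {"tx": 0, "ty": 0, "tz": 0, "wx": 0, "wy": 0, "wz": 0, "jaw": -1}]'

```text
time: 8.4
tool_pos: [603.7, -44.4, 247.3]
tcp_rot: [0.03, 1.57, 0.047]
contact_force: [-0.1, 0.6, -3.3]
grip_width: 7.4
```

```bash
python3 - <<'E'
from h import *
o=readout.get_obs();p,Q=pose(o);print(p,o['contact_force'],o['moment'],o['grip_width'])
W=imaging.capture('wrist');D=imaging.capture('side');S=imaging.capture('scene')
a=cv2.resize(W[140:260,300:450],None,fx=5,fy=5,interpolation=cv2.INTER_NEAREST)
cv2.imwrite('pics/w6c.png',a)
cv2.imwrite('pics/ds6.png',np.hstack([cv2.resize(D[150:280,290:390],None,fx=4,fy=4,interpolation=cv2.INTER_NEAREST),cv2.resize(S[135:265,280:380],None,fx=4,fy=4,interpolation=cv2.INTER_NEAREST)]))
E
```

```text
[603.69283947 -44.3662486  247.28444298] [-0.0976793   0.58735377 -3.32842716] [-0.08748378 -0.0350748  -0.01341987] 7.394380230917507
```

View pics/w6c.png

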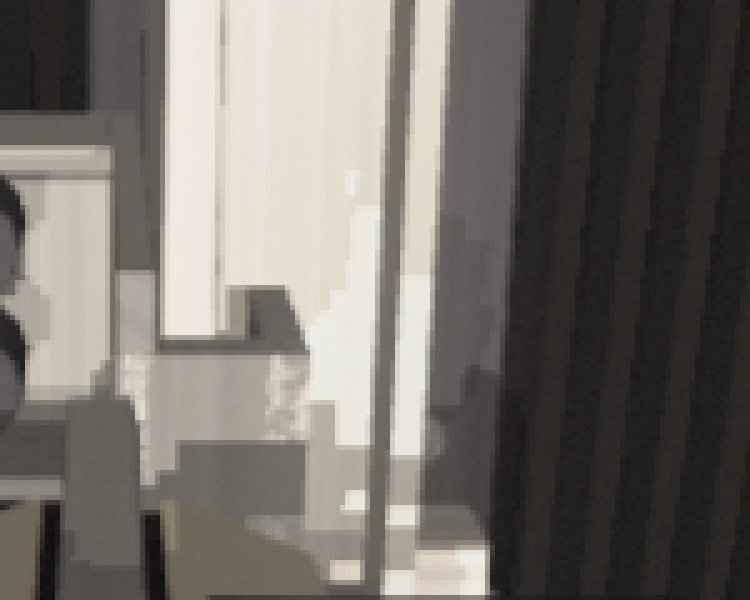

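View pics/ds6.png

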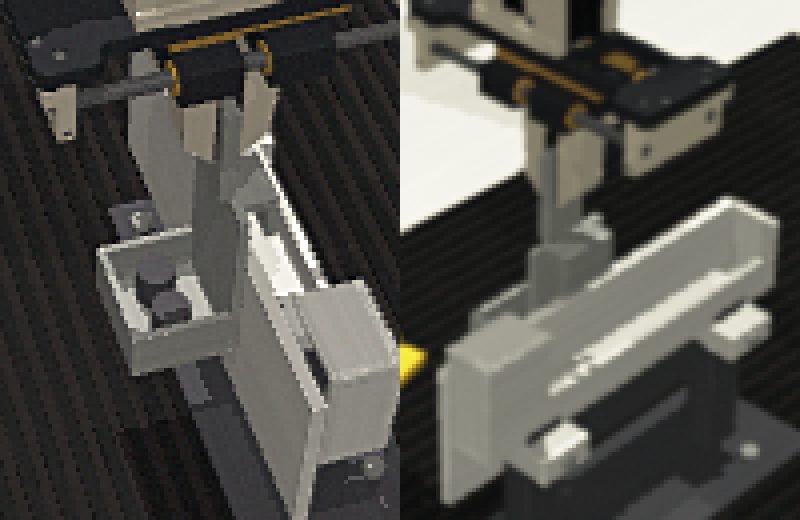

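Emit:
arm_command --plan '[{"tx": 0.1, "ty": 0, "tz": 0, "wx": 0, "wy": 0, "wz": 0, "jaw": -1}, {"tx": 0.1, "ty": 0, "tz": 0, "wx": 0, "wy": 0, "wz": 0, "jaw": -1}, {"tx": 0.1, "ty": 0, "tz": 0, "wx": 0, "wy": 0, "wz": 0, "jaw": -1}, {"tx": 0.1, "ty": 0, "tz": 0, "wx": 0, "wy": 0, "wz": 0, "jaw": -1}, {"tx": 0.1, "ty": 0, "tz": 0, "wx": 0, "wy": 0, "wz": 0, "jaw": -1}, {"tx": 0.1, "ty": 0, "tz": 0, "wx": 0, "wy": 0, "wz": 0, "jaw": -1}]'

```text
time: 9.15
tool_pos: [603.6, -44.4, 241.0]
tcp_rot: [1.818, 1.571, 1.835]
contact_force: [0.6, -0.3, -3.5]
grip_width: 7.4
```

Emit:
arm_command --plan '[{"tx": 0.1, "ty": 0, "tz": 0, "wx": 0, "wy": 0, "wz": 0, "jaw": -1}, {"tx": 0.05, "ty": 0, "tz": 0, "wx": 0, "wy": 0, "wz": 0, "jaw": -1}, {"tx": 0.05, "ty": 0, "tz": 0, "wx": 0, "wy": 0, "wz": 0, "jaw": -1}]'

```text
time: 9.45
tool_pos: [603.6, -44.4, 239.1]
tcp_rot: [0.886, 1.571, 0.903]
contact_force: [-0.2, 0.5, -3.0]
grip_width: 7.8
```

Emit:
arm_command --plan '[{"tx": 0.05, "ty": 0, "tz": 0, "wx": 0, "wy": 0, "wz": 0, "jaw": -1}, {"tx": 0.05, "ty": 0, "tz": 0, "wx": 0, "wy": 0, "wz": 0, "jaw": -1}]'

```text
time: 9.65
tool_pos: [603.7, -44.4, 238.1]
tcp_rot: [0.224, 1.571, 0.241]
contact_force: [-0.1, -0.1, -3.2]
grip_width: 7.8
```

Emit:
arm_command --plan '[{"tx": 0.05, "ty": 0, "tz": 0, "wx": 0, "wy": 0, "wz": 0, "jaw": -1}, {"tx": 0.05, "ty": 0, "tz": 0, "wx": 0, "wy": 0, "wz": 0, "jaw": -1}, {"tx": 0.05, "ty": 0, "tz": 0, "wx": 0, "wy": 0, "wz": 0, "jaw": -1}]'

```text
time: 9.95
tool_pos: [603.6, -44.4, 236.6]
tcp_rot: [0.844, 1.571, 0.861]
contact_force: [0.0, 0.2, -2.6]
grip_width: 8.0
```

Emit:
arm_command --plan '[{"tx": 0.05, "ty": 0, "tz": 0, "wx": 0, "wy": 0, "wz": 0, "jaw": -1}, {"tx": 0.05, "ty": 0, "tz": 0, "wx": 0, "wy": 0, "wz": 0, "jaw": -1}, {"tx": 0.05, "ty": 0, "tz": 0, "wx": 0, "wy": 0, "wz": 0, "jaw": -1}]'

```text
time: 10.25
tool_pos: [603.6, -44.4, 235.1]
tcp_rot: [0.833, 1.571, 0.85]
contact_force: [-0.4, -0.7, -3.0]
grip_width: 7.7
```

Emit:
arm_command --plan '[{"tx": 0.05, "ty": 0, "tz": 0, "wx": 0, "wy": 0, "wz": 0, "jaw": -1}, {"tx": 0.05, "ty": 0, "tz": 0, "wx": 0, "wy": 0, "wz": 0, "jaw": -1}, {"tx": 0.05, "ty": 0, "tz": 0, "wx": 0, "wy": 0, "wz": 0, "jaw": -1}]'

```text
time: 10.55
tool_pos: [603.6, -44.4, 233.6]
tcp_rot: [1.258, 1.571, 1.275]
contact_force: [-0.8, 0.1, -3.8]
grip_width: 7.7
```

Emit:
arm_command --plan '[{"tx": 0.05, "ty": 0, "tz": 0, "wx": 0, "wy": 0, "wz": 0, "jaw": -1}, {"tx": 0.05, "ty": 0, "tz": 0, "wx": 0, "wy": 0, "wz": 0, "jaw": -1}, {"tx": 0.05, "ty": 0, "tz": 0, "wx": 0, "wy": 0, "wz": 0, "jaw": -1}, {"tx": 0.05, "ty": 0, "tz": 0, "wx": 0, "wy": 0, "wz": 0, "jaw": -1}]'

```text
time: 10.95
tool_pos: [603.6, -44.3, 231.6]
tcp_rot: [0.861, 1.571, 0.878]
contact_force: [-0.9, 1.2, -3.4]
grip_width: 7.8
```

Emit:
arm_command --plan '[{"tx": 0.05, "ty": 0, "tz": 0, "wx": 0, "wy": 0, "wz": 0, "jaw": -1}, {"tx": 0.05, "ty": 0, "tz": 0, "wx": 0, "wy": 0, "wz": 0, "jaw": -1}, {"tx": 0.05, "ty": 0, "tz": 0, "wx": 0, "wy": 0, "wz": 0, "jaw": -1}, {"tx": 0.05, "ty": 0, "tz": 0, "wx": 0, "wy": 0, "wz": 0, "jaw": -1}]'

```text
time: 11.35
tool_pos: [603.6, -44.3, 229.6]
tcp_rot: [1.19, 1.571, 1.207]
contact_force: [-0.0, 0.3, -3.8]
grip_width: 7.7
```

```bash
python3 - <<'E'
from h import *
o=readout.get_obs();p,Q=pose(o);print(p,o['contact_force'],o['moment'],o['grip_width'])
W=imaging.capture('wrist');S=imaging.capture('scene')
a=cv2.resize(W[140:260,300:420],None,fx=3.3,fy=3.3,interpolation=cv2.INTER_NEAREST)
b=cv2.resize(S[135:235,280:380],(396,396),interpolation=cv2.INTER_NEAREST)
cv2.imwrite('pics/ws7.png',np.hstack([a,b]))
E
```

```text
[603.64026307 -44.33974239 229.57258394] [-0.04583693  0.25819794 -3.80576561] [-0.08861338  0.06753513  0.03856832] 7.7470844319005945
```

View pics/ws7.png

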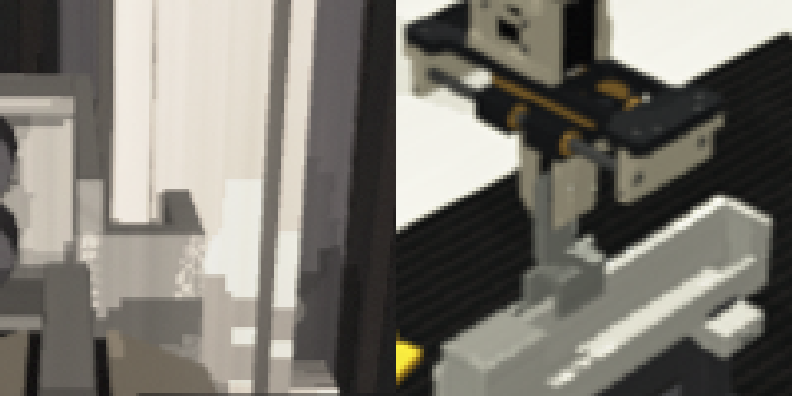

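The wrist view shows the lip (columns 115–155) between the back plate (105) and the tongue (163), and I read no side force. I'll keep lowering.

Emit:
arm_command --plan '[{"tx": 0.1, "ty": 0, "tz": 0, "wx": 0, "wy": 0, "wz": 0, "jaw": -1}, {"tx": 0.1, "ty": 0, "tz": 0, "wx": 0, "wy": 0, "wz": 0, "jaw": -1}, {"tx": 0.1, "ty": 0, "tz": 0, "wx": 0, "wy": 0, "wz": 0, "jaw": -1}, {"tx": 0.1, "ty": 0, "tz": 0, "wx": 0, "wy": 0, "wz": 0, "jaw": -1}, {"tx": 0.1, "ty": 0, "tz": 0, "wx": 0, "wy": 0, "wz": 0, "jaw": -1}, {"tx": 0.05, "ty": 0, "tz": 0, "wx": 0, "wy": 0, "wz": 0, "jaw": -1}]'

```text
time: 12.05
tool_pos: [603.6, -44.4, 224.0]
tcp_rot: [2.545, 1.571, 2.562]
contact_force: [-0.8, 0.9, -2.9]
grip_width: 7.8
```

Emit:
arm_command --plan '[{"tx": 0.05, "ty": 0, "tz": 0, "wx": 0, "wy": 0, "wz": 0, "jaw": -1}, {"tx": 0.05, "ty": 0, "tz": 0, "wx": 0, "wy": 0, "wz": 0, "jaw": -1}, {"tx": 0.05, "ty": 0, "tz": 0, "wx": 0, "wy": 0, "wz": 0, "jaw": -1}]'

```text
time: 12.35
tool_pos: [603.7, -44.4, 222.6]
tcp_rot: [0.386, 1.571, 0.403]
contact_force: [-0.1, 0.1, -3.5]
grip_width: 7.6
```

Emit:
arm_command --plan '[{"tx": 0.04, "ty": 0, "tz": 0, "wx": 0, "wy": 0, "wz": 0, "jaw": -1}, {"tx": 0.04, "ty": 0, "tz": 0, "wx": 0, "wy": 0, "wz": 0, "jaw": -1}]'

```text
time: 12.55
tool_pos: [603.7, -44.4, 221.8]
tcp_rot: [0.425, 1.571, 0.442]
contact_force: [-0.9, -0.5, -2.7]
grip_width: 8.2
```

Emit:
arm_command --plan '[{"tx": 0.04, "ty": 0, "tz": 0, "wx": 0, "wy": 0, "wz": 0, "jaw": -1}, {"tx": 0.04, "ty": 0, "tz": 0, "wx": 0, "wy": 0, "wz": 0, "jaw": -1}]'

```text
time: 12.75
tool_pos: [603.6, -44.4, 221.0]
tcp_rot: [0.751, 1.571, 0.768]
contact_force: [0.4, -0.6, -3.0]
grip_width: 7.8
```

Emit:
arm_command --plan '[{"tx": 0.04, "ty": 0, "tz": 0, "wx": 0, "wy": 0, "wz": 0, "jaw": -1}, {"tx": 0.04, "ty": 0, "tz": 0, "wx": 0, "wy": 0, "wz": 0, "jaw": -1}]'

```text
time: 12.95
tool_pos: [603.6, -44.4, 220.2]
tcp_rot: [0.892, 1.571, 0.909]
contact_force: [-0.5, -0.0, -3.0]
grip_width: 7.6
```

Emit:
arm_command --plan '[{"tx": 0.04, "ty": 0, "tz": 0, "wx": 0, "wy": 0, "wz": 0, "jaw": -1}, {"tx": 0.04, "ty": 0, "tz": 0, "wx": 0, "wy": 0, "wz": 0, "jaw": -1}]'

```text
time: 13.15
tool_pos: [603.6, -44.3, 219.4]
tcp_rot: [0.978, 1.571, 0.995]
contact_force: [0.1, -0.6, -3.5]
grip_width: 7.8
```

Emit:
arm_command --plan '[{"tx": 0.04, "ty": 0, "tz": 0, "wx": 0, "wy": 0, "wz": 0, "jaw": -1}, {"tx": 0.04, "ty": 0, "tz": 0, "wx": 0, "wy": 0, "wz": 0, "jaw": -1}]'

```text
time: 13.35
tool_pos: [603.6, -44.4, 218.6]
tcp_rot: [0.715, 1.571, 0.732]
contact_force: [-1.2, -0.1, -2.3]
grip_width: 8.0
```

Emit:
arm_command --plan '[{"tx": 0.03, "ty": 0, "tz": 0, "wx": 0, "wy": 0, "wz": 0, "jaw": -1}, {"tx": 0.03, "ty": 0, "tz": 0, "wx": 0, "wy": 0, "wz": 0, "jaw": -1}]'

```text
time: 13.55
tool_pos: [603.6, -44.3, 218.0]
tcp_rot: [1.394, 1.571, 1.411]
contact_force: [-0.4, 0.6, -3.7]
grip_width: 7.6
```

Emit:
arm_command --plan '[{"tx": 0.04, "ty": 0, "tz": 0, "wx": 0, "wy": 0, "wz": 0, "jaw": -1}, {"tx": 0.04, "ty": 0, "tz": 0, "wx": 0, "wy": 0, "wz": 0, "jaw": -1}]'

```text
time: 13.75
tool_pos: [603.6, -44.3, 217.2]
tcp_rot: [1.245, 1.571, 1.262]
contact_force: [-0.1, 0.5, -1.6]
grip_width: 7.8
```

Emit:
arm_command --plan '[{"tx": 0.04, "ty": 0, "tz": 0, "wx": 0, "wy": 0, "wz": 0, "jaw": -1}, {"tx": 0.04, "ty": 0, "tz": 0, "wx": 0, "wy": 0, "wz": 0, "jaw": -1}]'

```text
time: 13.95
tool_pos: [603.6, -44.4, 216.4]
tcp_rot: [0.666, 1.571, 0.683]
contact_force: [0.1, -0.1, -1.8]
grip_width: 7.7
```

Emit:
arm_command --plan '[{"tx": 0.04, "ty": 0, "tz": 0, "wx": 0, "wy": 0, "wz": 0, "jaw": -1}, {"tx": 0.04, "ty": 0, "tz": 0, "wx": 0, "wy": 0, "wz": 0, "jaw": -1}]'

```text
time: 14.15
tool_pos: [603.6, -44.3, 215.6]
tcp_rot: [1.423, 1.571, 1.44]
contact_force: [0.1, -0.4, -2.5]
grip_width: 7.8
```

Emit:
arm_command --plan '[{"tx": 0.03, "ty": 0, "tz": 0, "wx": 0, "wy": 0, "wz": 0, "jaw": -1}, {"tx": 0.03, "ty": 0, "tz": 0, "wx": 0, "wy": 0, "wz": 0, "jaw": -1}]'

```text
time: 14.35
tool_pos: [603.6, -44.4, 215.0]
tcp_rot: [1.417, 1.571, 1.434]
contact_force: [-0.0, -0.1, -2.3]
grip_width: 8.0
```

```bash
python3 - <<'E'
from h import *
for i in range(4):
    o=readout.get_obs();p,Q=pose(o);print(p,o['contact_force'],o['moment'],o['grip_width'])
    X=imaging.capture(['wrist','scene','side','wrist'][i])
    if i==0:W=X
    if i==1:S=X
a=cv2.resize(W[140:260,300:420],None,fx=3.3,fy=3.3,interpolation=cv2.INTER_NEAREST)
b=cv2.resize(S[135:235,280:380],(396,396),interpolation=cv2.INTER_NEAREST)
cv2.imwrite('pics/ws8.png',np.hstack([a,b]))
E
```

```text
[603.62455992 -44.3810733  214.97717779] [-0.0447121  -0.05509359 -2.27549312] [-0.09187341  0.0059988   0.0183329 ] 8.019582188406835
[603.63982079 -44.34021945 214.94097854] [ 0.33487441 -0.06587281 -3.27305974] [-0.08189002  0.05029127 -0.00843129] 8.124196334596094
[603.62586177 -44.33774877 214.96160195] [-0.0198988  -0.38463072 -2.65192452] [-0.05774559 -0.00732831 -0.01483472] 7.768531592634717
[603.60900863 -44.38327867 214.95996041] [ 0.70991252 -0.45327953 -2.62901833] [-0.09646218  0.02691542  0.06208804] 7.679836640593174
```

View pics/ws8.png

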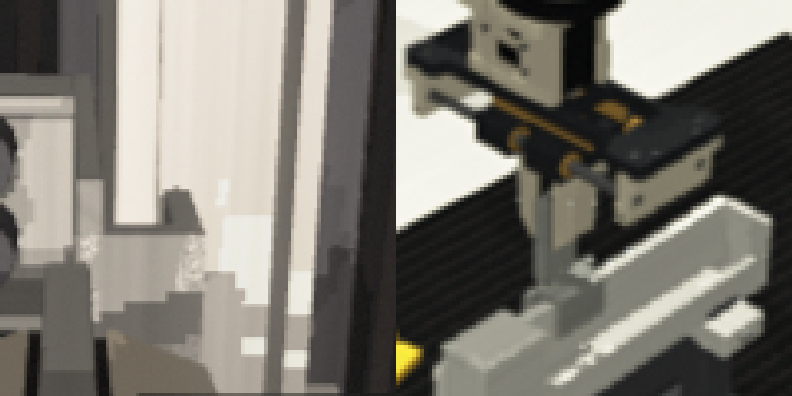

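The caddy sits in the grip as before and the lip is still centred in the hook. There's no clear contact yet, so I'll keep feeling downward.

Emit:
arm_command --plan '[{"tx": 0.04, "ty": 0, "tz": 0, "wx": 0, "wy": 0, "wz": 0, "jaw": -1}, {"tx": 0.04, "ty": 0, "tz": 0, "wx": 0, "wy": 0, "wz": 0, "jaw": -1}]'

```text
time: 14.75
tool_pos: [603.6, -44.3, 214.2]
tcp_rot: [0.641, 1.571, 0.658]
contact_force: [0.2, -1.0, -3.5]
grip_width: 7.6
```

Emit:
arm_command --plan '[{"tx": 0.03, "ty": 0, "tz": 0, "wx": 0, "wy": 0, "wz": 0, "jaw": -1}, {"tx": 0.03, "ty": 0, "tz": 0, "wx": 0, "wy": 0, "wz": 0, "jaw": -1}]'

```text
time: 14.95
tool_pos: [603.6, -44.4, 213.8]
tcp_rot: [0.177, 1.571, 0.194]
contact_force: [-0.3, -0.3, -0.5]
grip_width: 7.8
```

Emit:
arm_command --plan '[{"tx": 0.03, "ty": 0, "tz": 0, "wx": 0, "wy": 0, "wz": 0, "jaw": -1}, {"tx": 0.03, "ty": 0, "tz": 0, "wx": 0, "wy": 0, "wz": 0, "jaw": -1}]'

```text
time: 15.15
tool_pos: [603.7, -44.4, 213.7]
tcp_rot: [-0.085, 1.57, -0.068]
contact_force: [-3.5, 0.9, 4.4]
grip_width: 7.9
```

Emit:
arm_command --plan '[{"tx": 0.03, "ty": 0, "tz": 0, "wx": 0, "wy": 0, "wz": 0, "jaw": -1}, {"tx": 0.03, "ty": 0, "tz": 0, "wx": 0, "wy": 0, "wz": 0, "jaw": -1}]'

```text
time: 15.35
tool_pos: [603.7, -44.4, 213.7]
tcp_rot: [-0.222, 1.57, -0.205]
contact_force: [-4.2, 1.1, 8.3]
grip_width: 8.1
```

Emit:
arm_command --plan '[{"tx": -0.08, "ty": 0, "tz": 0, "wx": 0, "wy": 0, "wz": 0, "jaw": -1}, {"tx": 0, "ty": 0, "tz": 0, "wx": 0, "wy": 0, "wz": 0, "jaw": -1}, {"tx": 0, "ty": 0, "tz": 0, "wx": 0, "wy": 0, "wz": 0, "jaw": -1}]'

```text
time: 15.65
tool_pos: [603.7, -44.4, 213.7]
tcp_rot: [-0.098, 1.57, -0.081]
contact_force: [-2.8, -0.2, 5.1]
grip_width: 7.5
```

```bash
python3 - <<'E'
from h import *
for i in range(3):
    o=readout.get_obs();p,Q=pose(o);print(p,o['contact_force'],o['moment'],o['grip_width'])
    X=imaging.capture(['wrist','scene','side'][i])
    if i==0:W=X
    if i==1:S=X
a=cv2.resize(W[140:260,300:420],None,fx=3.3,fy=3.3,interpolation=cv2.INTER_NEAREST)
b=cv2.resize(S[135:235,280:380],(396,396),interpolation=cv2.INTER_NEAREST)
cv2.imwrite('pics/ws9.png',np.hstack([a,b]))
E
```

```text
[603.7353442  -44.37793187 213.71615494] [-2.79556463 -0.16716222  5.08347581] [-0.02239053  0.48151866 -0.00101634] 7.478725823893219
[603.71117008 -44.38051177 213.69888044] [-3.45265845 -0.2263039   6.22727099] [-0.01132528  0.5119779  -0.00234053] 7.634879421532816
[603.73051674 -44.37813708 213.71982158] [-2.78744559  0.10187555  5.29259103] [-0.02316129  0.51604152 -0.00089857] 7.72254428989528
```

View pics/ws9.png

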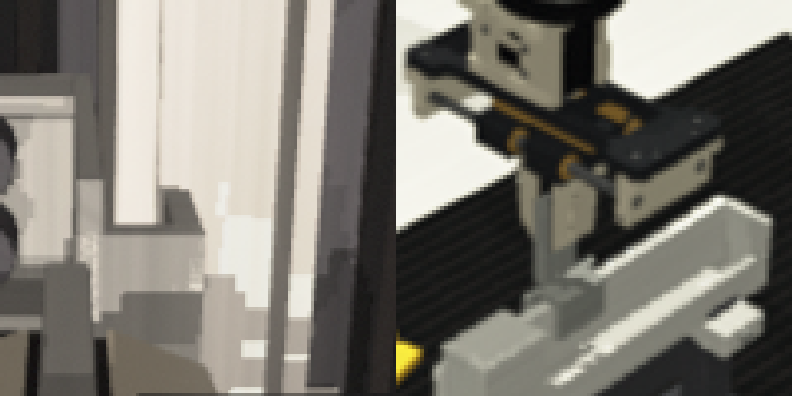

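Emit:
arm_command --plan '[{"tx": -0.1, "ty": 0, "tz": -0.03, "wx": 0, "wy": 0, "wz": 0, "jaw": -1}, {"tx": 0, "ty": -0.1, "tz": 0, "wx": 0, "wy": 0, "wz": 0, "jaw": -1}, {"tx": 0, "ty": -0.2, "tz": 0, "wx": 0, "wy": 0, "wz": 0, "jaw": -1}, {"tx": 0, "ty": -0.3, "tz": 0, "wx": 0, "wy": 0, "wz": 0, "jaw": -1}, {"tx": 0, "ty": -0.3, "tz": 0, "wx": 0, "wy": 0, "wz": 0, "jaw": -1}]'

```text
time: 16.3
tool_pos: [603.4, -53.7, 213.8]
tcp_rot: [3.066, 1.57, 3.083]
contact_force: [0.1, 0.4, -2.5]
grip_width: 7.7
```

```bash
python3 - <<'E'
from h import *
o=readout.get_obs();p,Q=pose(o);print(p,Q.round(4),o['contact_force'],o['moment'],o['grip_width'])
E
```

```text
[603.40806985 -53.74231614 213.7672128 ] [[-6.000e-04 -1.690e-02  9.999e-01]
 [ 0.000e+00  9.999e-01  1.690e-02]
 [-1.000e+00  0.000e+00 -6.000e-04]] [ 0.0775262   0.38028923 -2.50599758] [-0.12003266  0.03374282  0.05742298] 7.732611983230219
```

Emit:
arm_command --plan '[{"tx": 0.06, "ty": -0.3, "tz": 0, "wx": 0, "wy": 0, "wz": 0, "jaw": -1}, {"tx": 0, "ty": -0.4, "tz": 0, "wx": 0, "wy": 0, "wz": 0, "jaw": -1}, {"tx": 0, "ty": -0.4, "tz": 0, "wx": 0, "wy": 0, "wz": 0, "jaw": -1}, {"tx": 0, "ty": -0.4, "tz": 0, "wx": 0, "wy": 0, "wz": 0, "jaw": -1}, {"tx": 0, "ty": -0.2, "tz": 0, "wx": 0, "wy": 0, "wz": 0, "jaw": -1}]'

```text
time: 16.8
tool_pos: [603.9, -70.8, 213.7]
tcp_rot: [0.08, 1.57, 0.096]
contact_force: [-0.0, 2.2, 0.1]
grip_width: 7.9
```

Emit:
arm_command --plan '[{"tx": 0, "ty": -0.3, "tz": 0, "wx": 0, "wy": 0, "wz": 0, "jaw": -1}, {"tx": 0, "ty": -0.4, "tz": 0, "wx": 0, "wy": 0, "wz": 0, "jaw": -1}, {"tx": 0, "ty": -0.4, "tz": 0, "wx": 0, "wy": 0, "wz": 0, "jaw": -1}, {"tx": 0, "ty": -0.4, "tz": 0, "wx": 0, "wy": 0, "wz": 0, "jaw": -1}, {"tx": 0, "ty": -0.2, "tz": 0, "wx": 0, "wy": 0, "wz": 0, "jaw": -1}]'

```text
time: 17.3
tool_pos: [604.1, -87.8, 213.7]
tcp_rot: [0.181, 1.57, 0.198]
contact_force: [0.1, 2.6, 2.0]
grip_width: 7.8
```

```bash
python3 - <<'E'
from h import *
for i in range(3):
    o=readout.get_obs();p,Q=pose(o);print(p,o['contact_force'],o['moment'],o['grip_width'])
    X=imaging.capture(['wrist','scene','side'][i])
    if i==0:W=X
    if i==1:S=X
cv2.imwrite('pics/w10.png',W)
a=cv2.resize(X[150:270,300:420],None,fx=3.3,fy=3.3,interpolation=cv2.INTER_NEAREST)
b=cv2.resize(S[135:235,280:380],(396,396),interpolation=cv2.INTER_NEAREST)
cv2.imwrite('pics/ws10.png',np.hstack([a,b]))
E
```

```text
[604.14630455 -87.78106382 213.71726308] [0.14291534 2.55326092 2.02078929] [ 0.34713787 -0.02114121  0.03257212] 7.802095392773036
[604.14027407 -87.96500148 213.71231736] [-0.68844809  1.29172147  1.60271431] [ 0.13693518 -0.0298278   0.042105  ] 8.039442914648362
[604.14151499 -87.93441543 213.72489417] [-0.63606839 -0.42736072  1.3256356 ] [-0.03501977 -0.06624407  0.0558124 ] 7.93534044913476
```

View pics/ws10.png

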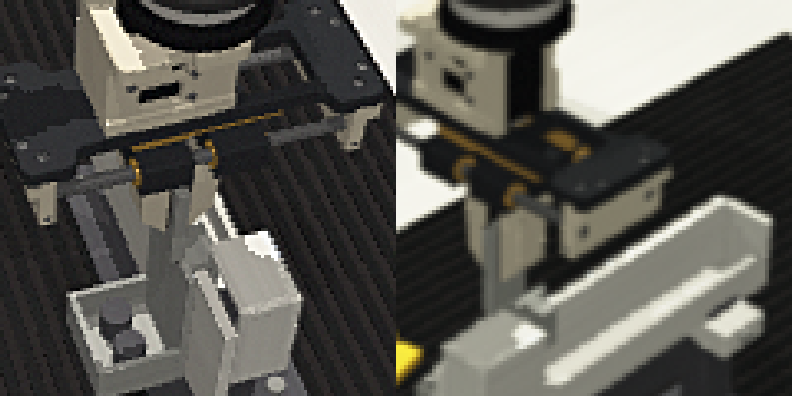

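The caddy is seated and sliding with about 5 N on the rail. Its leading edge is now at the keeper mouth and nothing is in the way, so I'll continue.

Emit:
arm_command --plan '[{"tx": -0.02, "ty": -0.2, "tz": 0, "wx": 0, "wy": 0, "wz": 0, "jaw": -1}, {"tx": 0, "ty": -0.3, "tz": 0, "wx": 0, "wy": 0, "wz": 0, "jaw": -1}, {"tx": 0, "ty": -0.3, "tz": 0, "wx": 0, "wy": 0, "wz": 0, "jaw": -1}, {"tx": 0, "ty": -0.3, "tz": 0, "wx": 0, "wy": 0, "wz": 0, "jaw": -1}, {"tx": 0, "ty": -0.3, "tz": 0, "wx": 0, "wy": 0, "wz": 0, "jaw": -1}]'

```text
time: 17.95
tool_pos: [604.3, -101.6, 213.7]
tcp_rot: [2.23, 1.571, 2.247]
contact_force: [-0.2, 1.7, 1.0]
grip_width: 8.2
```

Emit:
arm_command --plan '[{"tx": 0, "ty": -0.2, "tz": 0, "wx": 0, "wy": 0, "wz": 0, "jaw": -1}, {"tx": 0, "ty": -0.3, "tz": 0, "wx": 0, "wy": 0, "wz": 0, "jaw": -1}, {"tx": 0, "ty": -0.3, "tz": 0, "wx": 0, "wy": 0, "wz": 0, "jaw": -1}, {"tx": 0, "ty": -0.3, "tz": 0, "wx": 0, "wy": 0, "wz": 0, "jaw": -1}, {"tx": 0, "ty": -0.3, "tz": 0, "wx": 0, "wy": 0, "wz": 0, "jaw": -1}, {"tx": 0, "ty": -0.3, "tz": 0, "wx": 0, "wy": 0, "wz": 0, "jaw": -1}]'

```text
time: 18.55
tool_pos: [604.6, -118.6, 213.7]
tcp_rot: [2.701, 1.571, 2.718]
contact_force: [-1.0, 2.5, -0.1]
grip_width: 7.8
```

Emit:
arm_command --plan '[{"tx": 0, "ty": -0.1, "tz": 0, "wx": 0, "wy": 0, "wz": 0, "jaw": -1}, {"tx": 0, "ty": -0.1, "tz": 0, "wx": 0, "wy": 0, "wz": 0, "jaw": -1}, {"tx": 0, "ty": -0.1, "tz": 0, "wx": 0, "wy": 0, "wz": 0, "jaw": -1}]'

```text
time: 18.85
tool_pos: [604.6, -121.4, 213.7]
tcp_rot: [2.517, 1.571, 2.534]
contact_force: [-0.4, 1.6, -0.4]
grip_width: 8.1
```

Next I'll feel for the end stop in small steps.

Emit:
arm_command --plan '[{"tx": 0, "ty": -0.1, "tz": 0, "wx": 0, "wy": 0, "wz": 0, "jaw": -1}, {"tx": 0, "ty": -0.1, "tz": 0, "wx": 0, "wy": 0, "wz": 0, "jaw": -1}, {"tx": 0, "ty": -0.1, "tz": 0, "wx": 0, "wy": 0, "wz": 0, "jaw": -1}]'

```text
time: 19.15
tool_pos: [604.7, -124.4, 213.8]
tcp_rot: [2.601, 1.571, 2.618]
contact_force: [-0.6, 2.0, -0.3]
grip_width: 7.6
```

Emit:
arm_command --plan '[{"tx": 0, "ty": -0.1, "tz": 0, "wx": 0, "wy": 0, "wz": 0, "jaw": -1}, {"tx": 0, "ty": -0.05, "tz": 0, "wx": 0, "wy": 0, "wz": 0, "jaw": -1}, {"tx": 0, "ty": -0.05, "tz": 0, "wx": 0, "wy": 0, "wz": 0, "jaw": -1}]'

```text
time: 19.45
tool_pos: [604.7, -126.4, 213.8]
tcp_rot: [2.01, 1.571, 2.027]
contact_force: [-0.2, 1.0, -0.5]
grip_width: 8.3
```

Emit:
arm_command --plan '[{"tx": 0, "ty": -0.05, "tz": 0, "wx": 0, "wy": 0, "wz": 0, "jaw": -1}, {"tx": 0, "ty": -0.05, "tz": 0, "wx": 0, "wy": 0, "wz": 0, "jaw": -1}, {"tx": 0, "ty": -0.05, "tz": 0, "wx": 0, "wy": 0, "wz": 0, "jaw": -1}]'

```text
time: 19.75
tool_pos: [604.7, -127.9, 213.8]
tcp_rot: [2.121, 1.571, 2.138]
contact_force: [1.0, 0.9, -1.7]
grip_width: 7.5
```

Emit:
arm_command --plan '[{"tx": 0, "ty": -0.05, "tz": 0, "wx": 0, "wy": 0, "wz": 0, "jaw": -1}, {"tx": 0, "ty": -0.05, "tz": 0, "wx": 0, "wy": 0, "wz": 0, "jaw": -1}, {"tx": 0, "ty": -0.05, "tz": 0, "wx": 0, "wy": 0, "wz": 0, "jaw": -1}]'

```text
time: 20.05
tool_pos: [604.8, -129.4, 213.7]
tcp_rot: [2.663, 1.571, 2.68]
contact_force: [-0.5, -0.1, -0.8]
grip_width: 7.8
```

Emit:
arm_command --plan '[{"tx": 0, "ty": -0.04, "tz": 0, "wx": 0, "wy": 0, "wz": 0, "jaw": -1}, {"tx": 0, "ty": -0.04, "tz": 0, "wx": 0, "wy": 0, "wz": 0, "jaw": -1}]'

```text
time: 20.25
tool_pos: [604.8, -130.2, 213.8]
tcp_rot: [2.208, 1.571, 2.225]
contact_force: [-0.4, 1.0, -2.3]
grip_width: 7.9
```

Emit:
arm_command --plan '[{"tx": 0, "ty": -0.04, "tz": 0, "wx": 0, "wy": 0, "wz": 0, "jaw": -1}, {"tx": 0, "ty": -0.04, "tz": 0, "wx": 0, "wy": 0, "wz": 0, "jaw": -1}]'

```text
time: 20.45
tool_pos: [604.7, -130.4, 213.8]
tcp_rot: [1.742, 1.57, 1.759]
contact_force: [-0.5, 4.4, -0.9]
grip_width: 7.6
```

Emit:
arm_command --plan '[{"tx": 0, "ty": -0.04, "tz": 0, "wx": 0, "wy": 0, "wz": 0, "jaw": -1}, {"tx": 0, "ty": -0.04, "tz": 0, "wx": 0, "wy": 0, "wz": 0, "jaw": -1}]'

```text
time: 20.65
tool_pos: [604.7, -130.6, 213.8]
tcp_rot: [1.713, 1.569, 1.731]
contact_force: [-0.5, 6.8, -0.5]
grip_width: 7.8
```

Emit:
arm_command --plan '[{"tx": 0, "ty": -0.03, "tz": 0, "wx": 0, "wy": 0, "wz": 0, "jaw": -1}, {"tx": 0, "ty": -0.03, "tz": 0, "wx": 0, "wy": 0, "wz": 0, "jaw": -1}]'

```text
time: 20.85
tool_pos: [604.7, -130.8, 213.8]
tcp_rot: [1.716, 1.568, 1.734]
contact_force: [-0.7, 7.5, -0.6]
grip_width: 7.7
```

The end stop is at TCP y of about -130.3, matching the measured rail end at -154. I'll ease off the push and check before letting go.

Emit:
arm_command --plan '[{"tx": 0, "ty": 0.05, "tz": 0, "wx": 0, "wy": 0, "wz": 0, "jaw": -1}, {"tx": 0, "ty": 0.05, "tz": 0, "wx": 0, "wy": 0, "wz": 0, "jaw": -1}, {"tx": 0, "ty": 0, "tz": 0, "wx": 0, "wy": 0, "wz": 0, "jaw": -1}]'

```text
time: 21.15
tool_pos: [604.7, -130.5, 213.8]
tcp_rot: [1.769, 1.57, 1.786]
contact_force: [-0.6, 5.5, -0.7]
grip_width: 7.8
```

```bash
python3 - <<'E'
from h import *
for i in range(2):
    o=readout.get_obs();p,Q=pose(o);print(p,o['contact_force'],o['moment'],o['grip_width'])
    X=imaging.capture(['scene','side'][i])
    if i==0:S=X
a=cv2.resize(X[150:290,290:410],(400,467),interpolation=cv2.INTER_NEAREST)
b=cv2.resize(S[135:275,260:380],(400,467),interpolation=cv2.INTER_NEAREST)
cv2.imwrite('pics/ws11.png',np.hstack([a,b]))
E
```

```text
[ 604.73683198 -130.54758323  213.78418175] [-0.61821709  5.54373465 -0.68487098] [1.09709732 0.08437    0.07202634] 7.792884619876278
[ 604.73405922 -130.56269764  213.7616581 ] [-0.18282257  6.00667318 -0.6046871 ] [1.0660762  0.08852098 0.07863024] 7.907010179097111
```

View pics/ws11.png

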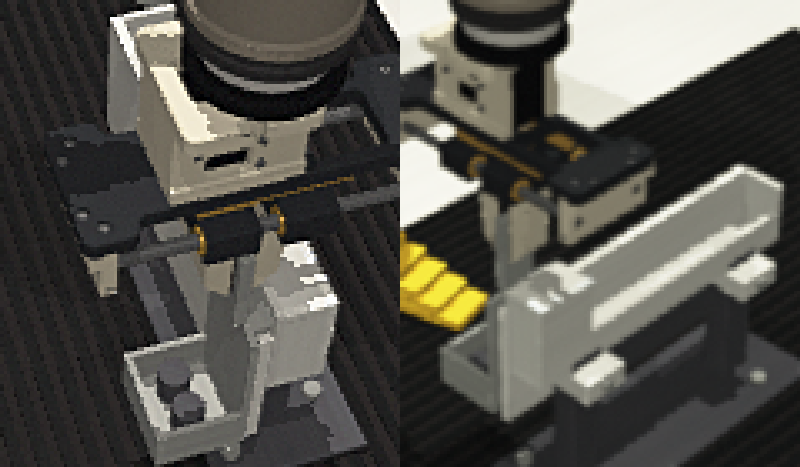

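Emit:
arm_command --plan '[{"tx": 0, "ty": 0.04, "tz": 0, "wx": 0, "wy": 0, "wz": 0, "jaw": -1}, {"tx": 0.02, "ty": 0.04, "tz": 0, "wx": 0, "wy": 0, "wz": 0, "jaw": -1}, {"tx": 0, "ty": 0, "tz": 0, "wx": 0, "wy": 0, "wz": 0, "jaw": -1}]'

```text
time: 21.55
tool_pos: [604.8, -130.4, 213.7]
tcp_rot: [1.318, 1.571, 1.335]
contact_force: [-1.5, 5.5, 1.0]
grip_width: 8.1
```

Emit:
arm_command --plan '[{"tx": 0, "ty": 0, "tz": 0, "wx": 0, "wy": 0, "wz": 0, "jaw": -0.8}, {"tx": 0, "ty": 0, "tz": 0, "wx": 0, "wy": 0, "wz": 0, "jaw": -0.7}, {"tx": 0, "ty": 0, "tz": 0, "wx": 0, "wy": 0, "wz": 0, "jaw": -0.6}, {"tx": 0, "ty": 0, "tz": 0, "wx": 0, "wy": 0, "wz": 0, "jaw": -0.5}, {"tx": 0, "ty": 0, "tz": 0, "wx": 0, "wy": 0, "wz": 0, "jaw": -0.5}, {"tx": 0, "ty": 0, "tz": 0, "wx": 0, "wy": 0, "wz": 0, "jaw": -0.5}]'

```text
time: 22.15
tool_pos: [604.8, -130.7, 213.7]
tcp_rot: [-0.622, 1.571, -0.605]
contact_force: [0.0, 0.6, -0.5]
grip_width: 22.8
```

```bash
python3 - <<'E'
from h import *
o=readout.get_obs();p,Q=pose(o);print(p,o['contact_force'],o['moment'],o['grip_width'])
W=imaging.capture('wrist')
cv2.imwrite('pics/w12.png',cv2.resize(W[140:360,220:440],None,fx=2.7,fy=2.7,interpolation=cv2.INTER_NEAREST))
E
```

```text
[ 604.84718032 -130.70144647  213.67326511] [ 0.0315999   0.60130395 -0.49109178] [-0.09906584  0.05965988 -0.02858516] 22.758318878733558
```

View pics/w12.png

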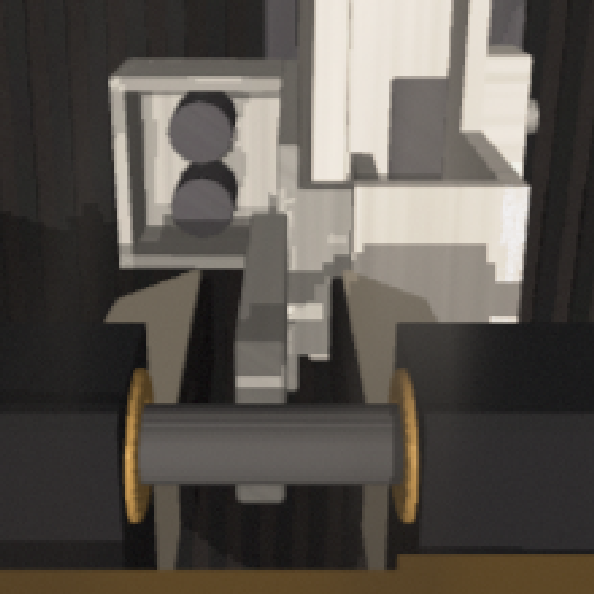

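The jaws are open and clear of the tab on both sides, and the caddy is hanging under the keeper. I'll back the gripper straight up.

Emit:
arm_command --plan '[{"tx": -0.3, "ty": 0, "tz": 0, "wx": 0, "wy": 0, "wz": 0, "jaw": -0.5}, {"tx": -0.6, "ty": 0, "tz": 0, "wx": 0, "wy": 0, "wz": 0, "jaw": -0.5}, {"tx": -1, "ty": 0, "tz": 0, "wx": 0, "wy": 0, "wz": 0, "jaw": -0.5}, {"tx": -1.5, "ty": 0, "tz": 0, "wx": 0, "wy": 0, "wz": 0, "jaw": -0.5}, {"tx": -2, "ty": 0, "tz": 0, "wx": 0, "wy": 0, "wz": 0, "jaw": -0.5}, {"tx": -2.5, "ty": 0, "tz": 0, "wx": 0, "wy": 0, "wz": 0, "jaw": -0.5}, {"tx": -2.5, "ty": 0, "tz": 0, "wx": 0, "wy": 0, "wz": 0, "jaw": -0.5}, {"tx": -1.5, "ty": 0, "tz": 0, "wx": 0, "wy": 0, "wz": 0, "jaw": -0.5}, {"tx": -0.5, "ty": 0, "tz": 0, "wx": 0, "wy": 0, "wz": 0, "jaw": -0.5}, {"tx": 0, "ty": 0, "tz": 0, "wx": 0, "wy": 0, "wz": 0, "jaw": -0.5}, {"tx": 0, "ty": 0, "tz": 0, "wx": 0, "wy": 0, "wz": 0, "jaw": -0.5}, {"tx": 0, "ty": 0, "tz": 0, "wx": 0, "wy": 0, "wz": 0, "jaw": -0.5}]'

```text
time: 23.4
tool_pos: [604.5, -130.5, 336.5]
tcp_rot: [2.755, 1.569, 2.772]
contact_force: [-0.7, 0.1, 0.9]
grip_width: 22.6
```

```bash
python3 - <<'E'
from h import *
o=readout.get_obs();print(o['tool_pos'],o['contact_force'],o['grip_width']);np.save('o13.npy',o)
W=imaging.capture('wrist');S=imaging.capture('scene');X=imaging.capture('side')
cv2.imwrite('pics/w13.png',W)
a=cv2.resize(X[150:290,290:410],(400,467),interpolation=cv2.INTER_NEAREST)
b=cv2.resize(S[135:275,260:380],(400,467),interpolation=cv2.INTER_NEAREST)
cv2.imwrite('pics/ws13.png',np.hstack([a,b]))
E
```

```text
[ 604.48285814 -130.45541419  336.47130424] [-0.74997232  0.12119553  0.91676164] 22.611266207553633
```

View pics/ws13.png

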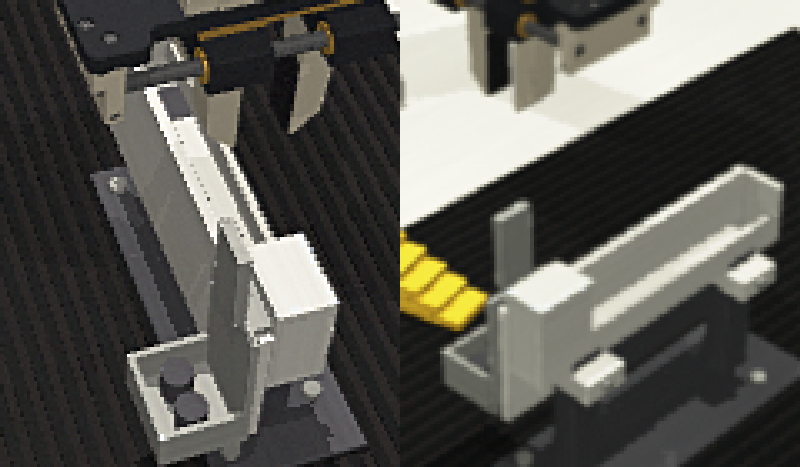

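View pics/w13.png

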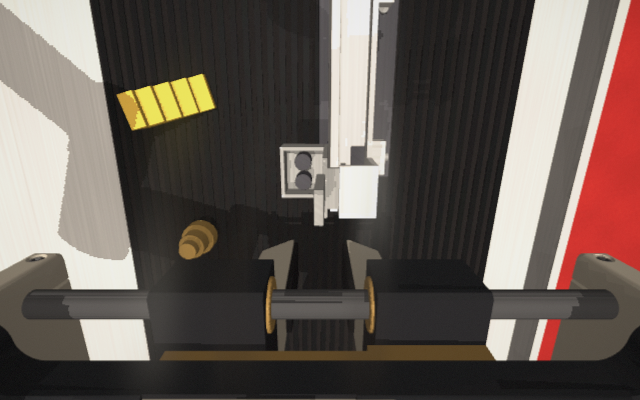

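```bash
python3 - <<'E'
from h import *
W=cv2.imread('pics/w13.png')
cv2.imwrite('pics/w13c.png',cv2.resize(W[135:235,270:400],None,fx=6,fy=6,interpolation=cv2.INTER_NEAREST))
E
```

```text
(no output)
```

View pics/w13c.png

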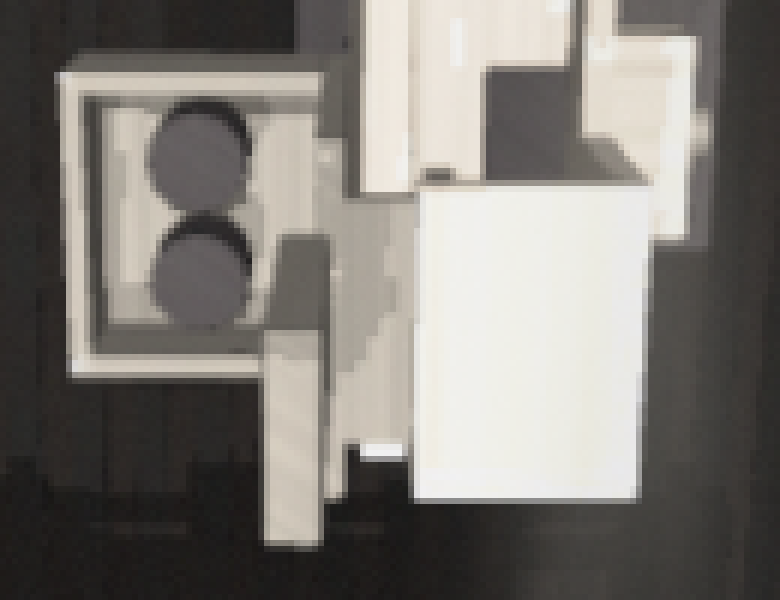

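```bash
python3 - <<'E'
from h import *
o=np.load('o13.npy',allow_pickle=True).item();cw=cam('wrist',o)
w=lambda x,y:onz(cw,270+x/6-.5,135+y/6-.5,w.z)
w.z=223.2; t=[w(262,332),w(322,332),w(263,546),w(323,546)];print('tab',np.mean(t,0))
w.z=177.2; k=[w(415,188),w(648,186),w(412,498),w(640,498)];print('keeper',np.round(k,1),np.mean(k,0))
w.z=164.2; print('bridge y ends',w(370,196),w(375,445))
w.z=158.2; print('lip end',w(382,461))
w.z=93.2; b=[w(65,75),w(72,375)];print('rim',b)
E
```

```text
tab [ 603.25242162 -131.21927516  223.2       ]
keeper [[ 621.  -106.   177.2]
 [ 656.1 -105.1  177.2]
 [ 622.2 -155.7  177.2]
 [ 658.3 -155.   177.2]] [ 639.38027418 -130.41967237  177.2       ]
bridge y ends [ 614.69207771 -109.90552221  164.2       ] [ 616.64369197 -151.25114956  164.2       ]
lip end [ 618.14509599 -156.05079339  158.2       ]
rim [array([ 558.43838852, -101.65831546,   93.2       ]), array([ 558.74271058, -161.27336716,   93.2       ])]
```

```bash
python3 - <<'E'
from plant import bot
print(bot.close_job())
E
```

```text
the job is handed in; nothing more can be done
None
```

The caddy is hanging on the rail under the keeper, against the end stop, and I've let go of it. The job is handed in with about 24 s used; it reports no verdict.

- **Seating:** I gripped the caddy by its tab and lowered the hook over the lip near the middle of the rail. It touched down at TCP z ≈ 213.7 mm, so the lip top is about 158 mm, roughly 2 mm below nominal. Contact force on the rail peaked at about 11–12 N.
- **Sliding:** I eased the load to a few newtons and slid the caddy until the end stop pushed back, at TCP y ≈ -130.3 mm and about 7.5 N. Then I eased off, opened the jaws and backed straight up.

**Last checks (wrist picture after release):**

| What I measured | y (mm) |
|---|---|
| Keeper centre, where the caddy should sit | -130.4 |
| Hook bridge middle | -130.6 |
| Tab middle | -131.2 |
| Bin middle | -131.5 |

- **Square and released:** The bin edge looks square to the rail within about 0.02 rad. The fingers are well clear above the caddy.
- **Other kit:** I never approached it. The chock and coupler look undisturbed in the last picture; I didn't measure their positions or look at the ram tube again.

**Disagreements and slips:**
- Camera heights read about 4 mm high (tab top 164 mm against 160 in the text, lip about 162 mm against 158 by touch), so I relied on touch for height.
- About 5 N of sideways push remained until I opened the jaws; the caddy stayed against the stop.
- My first two move calls were refused for missing keys and nothing moved.

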